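Find the high spot of a dish rack against a sprung plunger and brake it there

TASK

This round dish rack runs out of true on its turntable. Turn it gently by its empty cutlery pot and watch the sprung plunger to find where the rim pushes it in farthest; bring that high spot to rest at the plunger with the brake still back, and only then slide the brake in by its post until the pad bears firmly, but is not rammed, on the rim and stays there when you let go. Keep your hands off the gauge, do not disturb the loose crockery, and let go of everything at the end.

Things in the scene. Friction and masses are not known exactly. Their poses are not given: they have to be found in the camera images.
- base: plywood base board, 320 x 520 x 18 mm, fixed to the door panel. Origin on the rack's vertical turning axis at panel height; z up. The gauge lies from the axis along its -y, the brake along its +y, opposite each other. On it turns the round dish rack with three upturned white cups (tops 128 mm above the panel, in the half away from the pot).
- rack (a joint): angle of the rack on its turntable, rad, anticlockwise from above about base's origin; endless either way, stays where left, turns with about 2 N at the pot. At q the cutlery pot lies in direction q from base's x. The white rim (radius 150 mm, 30 to 54 mm above the panel) is 6 mm off the axis, to a side that varies and is not known from the pot.
- pot_mouth (a point): centre of the mouth of the rack's empty round white cutlery pot: 66 mm across outside, 58 mm inside, mouth 138 mm above the panel, 75 mm deep inside, its centre 95 mm from the turning axis. Fixed to the rack; closed fingers put down into it can crank the rack round. Rack and pot are thin plastic and crack at more than 25 N of push or squeeze.
- plunger (a joint): travel of the gauge's plunger, m: 0 fully out towards the axis, growing as the rim pushes it in, limit 0.020. A spring keeps it on the rim (2 to 3 N). Over one turn of the rack it swings once in and out, 12 mm in all, nearly a sine of the rack's angle. The needle on the gauge's upward dial follows it, 4.6 degrees a mm, clockwise from above as it goes in.
- gauge: grey gauge housing, 50 x 60 mm, with a 90 mm dial on top 75 mm above the panel, fixed on the board. Origin on the turning axis at the board's top, axes as base; the housing's middle is 215 mm along -y. The steel plunger sticks out of it towards the axis, 42 mm above the panel. Not to be touched.
- brake_post (a point): top centre of the brake's upright round steel post, 16 mm diameter, top 108 mm above the panel, free for 60 mm down from there. It stands on a wooden slide with a black rubber pad facing the rim; 207 mm from the turning axis with the brake fully back.
- brake (a joint): travel of the brake slide towards the turning axis (base's -y), m: 0 fully back, limit 0.034. Drags with 4 N and stays where left. The pad meets the rim at 12 to 24 mm of travel, by how the rim stands (24 with the high spot at the plunger). The pad gives less than 0.1 mm a newton; about 10 N on the post in all seats it firmly; over 25 N of pad on rim is ramming.
- cup: loose white mug, 78 mm wide, 75 mm high, origin under its centre; bystander
- plate: loose green melamine plate, 200 mm wide, origin under its centre; bystander
- spoon: loose steel tablespoon, 200 mm long, lying on the panel; bystander
- ladle: loose short aluminium ladle, bowl 80 mm wide and 35 mm high with the origin under it, handle 190 mm along its -x; bystander

How it is judged:
By the outcome, as a careful person would: the job done as asked, in the order asked, and still so for the second after the job is handed in, with the robot touching nothing.
It also fails if it takes over 72 s, if anything falls off the work surface, if the arm or the gripper's body presses on something with over 40 N, if the wrist force passes 120 N, or if a joint passes its speed limit or range.

ROBOT

A 6-joint arm with a two-finger parallel gripper is mounted at the origin on the work surface. World frame = base frame: x ahead of the robot, y to its left, z up, the work surface at z = 0. Lengths are in m, angles in rad, forces in N, time in s.
With the tool pointing down it reaches from about 0.35 to 0.775 m from the base axis. Payload 7.3 kg.
Tool frame: the origin (TCP) lies at the very end of the fingers, on their centre line; the grasp point (between the pads) lies 19 mm behind it; x points along the fingers, z is the direction in which the jaws open and shut, and the axes are right-handed (so a half turn about x gives the same grasp; the last joint's range is limited). The gripper opens to 92 mm and grips with 3 to 60 N. Pads are 19 mm wide; open, the fingers measure 130 mm over their backs; the gripper's body (75 mm by 190 mm) begins 47 mm behind the grasp point.
Start: joints at [1.056, 0.342, 1.524, -0, 1.275, -0.146], TCP at [0.189, 0.49, 0.198] pointing down, gripper open.
Joint ranges: [-2.53, 2.53], [-0.77, 2.02], [0.04, 2.7], [-1, 4.14], [0.28, 2.66], [-3.11, 3.11]. Speed limits (rad/s): [2.57, 2.57, 3.14, 3.14, 3.14, 3.14].

INTERFACE

Orientations are given as a unit quaternion [w, x, y, z].
In Python, from plant import robot gives the robot as it stands.
- The arm moves only by the tool move_arm, never from a script. Its arguments are lists of equal length, an entry for each row: "translation": the shift along the tool's x, y, z in mm, a list of three; "dr": the turn, a rotation vector about the tool's x, y, z in rad, a list of three; "gripper": the finger opening in mm, from 0 to 91.8. In form: {"translation": [[dx, dy, dz], ...], "dr": [[wx, wy, wz], ...], "gripper": [gripper, ...]}. A call has 1 to 12 rows; each row is the pose to reach, as a shift and turn from the pose commanded when the call began, along the tool's axes at that moment; what a row does not reach only later rows make up. A row lasts 1/8 s, in which the tool goes at most 62.5 mm and 10.7 degrees, less where a joint would pass 70% of its speed; a pose out of reach is approached as far as the arm can. A call with a gripper value outside its range is refused whole. The fingers move at their own pace and stop on an object; "newtons" is the grip in N (left out, the last holds). Time passes only in rows, so rows that repeat a pose let the fingers close. It gives the time, the measured TCP pose, the force and the opening at its end, in the units of the state.
- robot.get_obs(): the state, without advancing time (a new reading comes with each control period).
- robot.grab_frame(name): name is "scene" or "top"; returns a dict with "color" (400x640x3 uint8, red, green, blue), "fx", "fy", "cx", "cy" (pixels), "R" (3x3) and "t" (3): a world point X has camera coordinates R X + t. Camera axes: x right, y down, z forward; pixel columns grow to the right and rows downward; lengths in m; the calibration is good to about 2 mm. A picture is of the moment at which its call begins. There is no depth.
- robot.hand_in(): hands the job in, once; it reports no verdict.
Trained networks look in a picture, given as the dict that the camera call returned (one of the last four; its "shot" number tells which), for a name from the list of things; names that differ only in an ending like _2 or _b are one class to them, and where a whole thing is asked for, a point or a joint stands for the part that bears it (a point fixed in the world has none). Each returns a list of dicts, best first, with "conf" (0 to 1); they miss things now and then, are a little off and sometimes report something else, mostly with a low value. They report only what shows in the picture. A call takes as long as a camera call.
- robot.search_frame(picture, label): "xy" ([column, row] in pixels, amid what is visible of it).
- robot.outline_of(picture, label): "mask" (400x640 bool, what is visible of it) and "xy" ([column, row] in pixels, amid what is visible of it).
The state is a dict: "t": time; "qpos": joint angles; "qd": joint speeds; "joint_torque": joint torques, N m; "eef_pos": TCP position; "eef_rot": TCP orientation; "ft_force": force on the tool from outside, world axes, zero at the start; "torque": the same for the moment, N m; "grip_width": finger opening in m.
Only numpy, scipy, OpenCV 4.12 (cv2) and the standard library are available. Lean on these libraries where they do the work, as an engineer would, in place of code of your own. Each camera call takes 0.05 s, during which the arm holds its last target.

## Working session

There is one attempt and no reset: what is moved stays moved. The work goes in short steps, Python scripts to look and compute and a tool call to move; the robot and the scene stay as the last step left them, time stands still between calls to the robot, and variables do not carry over. Pictures are saved under pics/ and viewed, and the job is handed in when it is done.

Besides the shell and the picture viewer there is one more tool, called after "Emit:" by a JSON object that holds its "api" and its "payload". move_arm: Moves the arm, as the interface text tells. Its arguments: {"type":"object","properties":{"translation":{"type":"array","items":{"type":"array","items":{"type":"number"}}},"dr":{"type":"array","items":{"type":"array","items":{"type":"number"}}},"gripper":{"type":"array","items":{"type":"number"}},"newtons":{"type":"number"}},"required":["translation","dr","gripper"]}

```bash
mkdir -p pics; ls; python3 - <<'E'
from plant import robot
import cv2,numpy as np
print(robot.get_obs())
for n in ("scene","top"):
    f=robot.grab_frame(n); print(n,f['shot'],f['fx'],f['fy'],f['cx'],f['cy'],np.round(f['R'],4).tolist(),np.round(f['t'],4).tolist())
    cv2.imwrite(f'pics/{n}0.png',f['color'][:,:,::-1])
    for l in ['base','rack','pot_mouth','plunger','gauge','brake_post','cup','plate','spoon','ladle']:
        r=robot.search_frame(f,l); print(l,[(np.round(x['xy']).tolist(),round(x['conf'],2)) for x in r[:3]])
print(robot.get_obs()['t'])
E
```

```text
pics
{'t': 0.0, 'qpos': array([ 1.05603075e+00,  3.42725667e-01,  1.52501716e+00, -2.08621218e-05,
        1.27543202e+00, -1.45995041e-01]), 'qd': array([ 1.89043154e-04, -4.64058859e-04, -1.58329937e-05, -3.95869781e-04,
        1.43339081e-03, -1.74843241e-03]), 'joint_torque': array([-1.77945174e-03, -4.31232190e+01, -2.44211984e+01,  7.16698333e-02,
        5.59657509e-02, -1.19008469e-04]), 'eef_pos': array([0.18899865, 0.48930321, 0.19744344]), 'eef_rot': array([ 0.58269492, -0.40010727,  0.58369367,  0.39960292]), 'ft_force': array([ 0.45525796, -0.4988882 , -1.07117496]), 'torque': array([ 0.01125685, -0.02374881, -0.01293948]), 'grip_width': 0.09175929260618425}
scene 1 407.88270326865006 407.88270326865006 319.8784848352573 196.20009249442538 [[-0.3817, 0.9243, -0.0055], [0.7088, 0.2889, -0.6435], [-0.5932, -0.2495, -0.7654]] [0.1887, -0.2508, 1.8625]
base [([287.0, 231.0], 0.7)]
rack []
pot_mouth [([286.0, 225.0], 0.95), ([198.0, 179.0], 0.45)]
plunger []
gauge [([233.0, 218.0], 0.64)]
brake_post [([342.0, 224.0], 0.48)]
cup [([454.0, 224.0], 0.71)]
plate [([199.0, 178.0], 0.62)]
spoon [([430.0, 295.0], 0.69)]
ladle [([249.0, 154.0], 0.58)]
top 2 502.95729616690807 502.95729616690807 321.5452087452608 202.34186358911853 [[0.0508, -0.9987, -0.0032], [-0.9737, -0.0489, -0.2227], [0.2222, 0.0144, -0.9749]] [-0.0266, 0.5211, 1.6317]
base [([352.0, 197.0], 0.95)]
rack [([349.0, 194.0], 0.94), ([485.0, 221.0], 0.2)]
pot_mouth [([353.0, 192.0], 0.65)]
plunger []
gauge [([412.0, 172.0], 0.91)]
brake_post [([296.0, 210.0], 0.71)]
cup [([174.0, 247.0], 0.81)]
plate [([196.0, 180.0], 0.69), ([484.0, 220.0], 0.56)]
spoon [([196.0, 173.0], 0.86)]
ladle [([442.0, 275.0], 0.89)]
1.1
```

```bash
python3 - <<'E'
import cv2
a=cv2.imread('pics/top0.png'); cv2.imwrite('pics/top0z.png',cv2.resize(a[90:300,240:520],None,fx=2.8,fy=2.8,interpolation=cv2.INTER_CUBIC))
a=cv2.imread('pics/scene0.png'); cv2.imwrite('pics/scene0z.png',cv2.resize(a[130:310,160:430],None,fx=2.9,fy=2.9,interpolation=cv2.INTER_CUBIC))
E
```

```text
(no output)
```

View pics/top0.png

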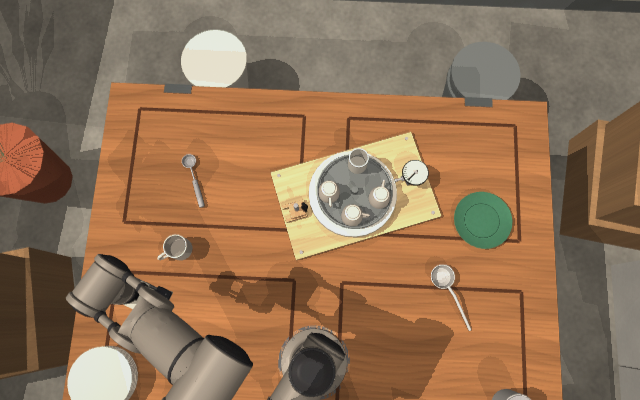

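View pics/top0z.png

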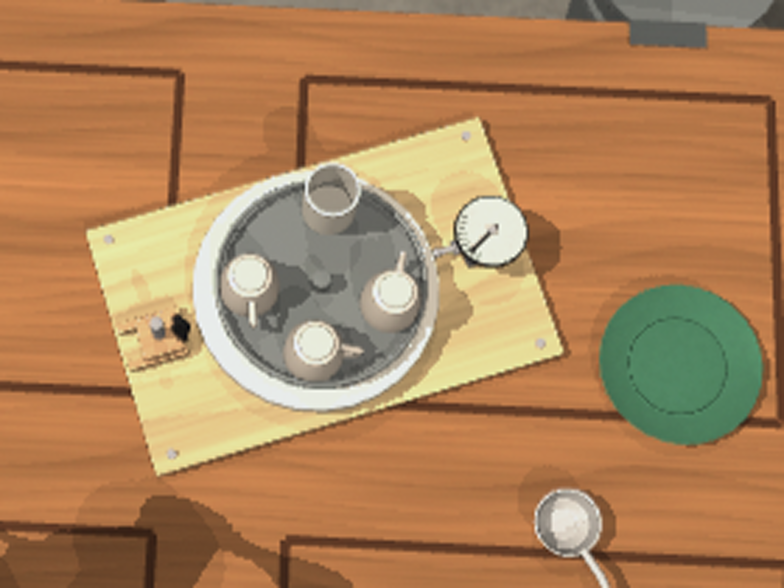

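View pics/scene0z.png

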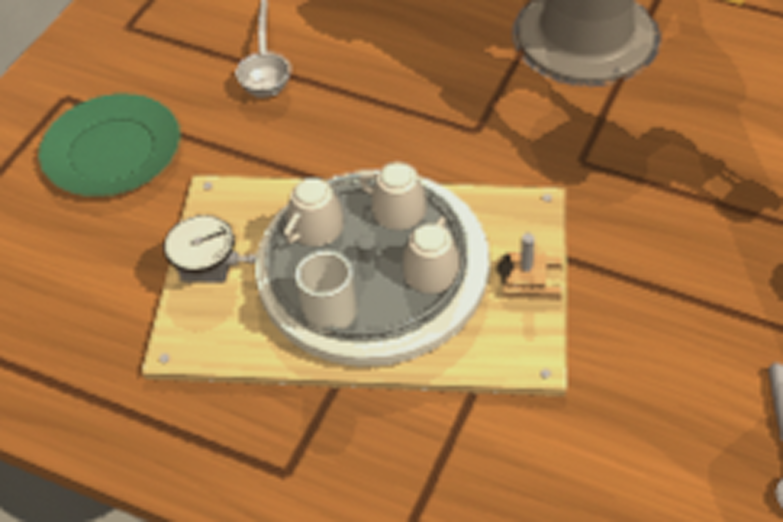

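```bash
cat > h.py <<'E'
import numpy as np,cv2
K={}
def cam(f): return dict(R=np.array(f['R']),t=np.array(f['t']),k=(f['fx'],f['fy'],f['cx'],f['cy']))
def proj(f,X):
    X=np.atleast_2d(X); c=X@np.array(f['R']).T+np.array(f['t'])
    return np.c_[f['fx']*c[:,0]/c[:,2]+f['cx'],f['fy']*c[:,1]/c[:,2]+f['cy']]
def unproj(f,uv,z):
    uv=np.atleast_2d(uv).astype(float); R=np.array(f['R']);t=np.array(f['t'])
    d=np.c_[(uv[:,0]-f['cx'])/f['fx'],(uv[:,1]-f['cy'])/f['fy'],np.ones(len(uv))]@R
    o=-R.T@t; s=(z-o[2])/d[:,2]; return o+s[:,None]*d
E
python3 - <<'E'
from plant import robot
from h import *
import pickle
from scipy.optimize import least_squares
T=robot.grab_frame('top');S=robot.grab_frame('scene')
pickle.dump((T,S),open('f0.pkl','wb'))
print('cams',-np.array(T['R']).T@T['t'],-np.array(S['R']).T@S['t'])
ct=np.array([(87,231),(481,117),(565,354),(156,475)])/2.8+[240,90]
cs=np.array([(146,373),(192,178),(566,188),(566,378)])/2.9+[160,130]
PT=unproj(T,ct,.018);PS=unproj(S,cs,.018); print(PT.round(3),PT.mean(0),'\n',PS.round(3),PS.mean(0))
# body corners order top: left-top = (+x,+y), right-top=(+x,-y), right-bot=(-x,-y), left-bot=(-x,+y)
bt=np.array([(.16,.26),(.16,-.26),(-.16,-.26),(-.16,.26)])
def res(p,P,b):
    c,s=np.cos(p[2]),np.sin(p[2]); return ((b@np.array([[c,s],[-s,c]]))+p[:2]-P[:,:2]).ravel()
r=least_squares(res,[.6,0,.27],args=(PT,bt));print(r.x,r.fun.round(3))
# scene: left-bottom is near camera (large x): gauge side left
bs=np.array([(.16,-.26),(-.16,-.26),(-.16,.26),(.16,.26)])
r=least_squares(res,[.6,0,.27],args=(PS,bs));print(r.x,r.fun.round(3))
E
```

```text
cams [ 0.14609712 -0.02461667  1.70665825] [1.35460999 0.36269513 1.26530637]
[[ 0.629  0.182  0.018]
 [ 0.804 -0.307  0.018]
 [ 0.502 -0.413  0.018]
 [ 0.33   0.077  0.018]] [ 0.56626757 -0.11529224  0.018     ] 
 [[ 0.802 -0.293  0.018]
 [ 0.507 -0.404  0.018]
 [ 0.328  0.084  0.018]
 [ 0.614  0.184  0.018]] [ 0.562822   -0.10721951  0.018     ]
[ 0.56626757 -0.11529224  0.3402849 ] [ 0.001  0.001 -0.     0.    -0.    -0.001 -0.001 -0.001]
[ 0.562822   -0.10721951  0.35917662] [ 0.002 -0.001 -0.003 -0.003 -0.006 -0.004  0.007  0.008]
```

```bash
python3 - <<'E'
from h import *
import pickle
T,S=pickle.load(open('f0.pkl','rb'))
def B(P,p): 
    c,s=np.cos(p[2]),np.sin(p[2]); d=P[:,:2]-p[:2]; return np.c_[d@[c,s],d@[-s,c]]
p=[.5663,-.1153,.3403]
for n,uv,z in [('post',(157,325),.108),('dial',(491,231),.075),('pot',(332,190),.138),('cup',(250,277),.128),('cup',(396,293),.128),('cup',(316,342),.128)]:
    print('T',n,B(unproj(T,np.array(uv)/2.8+[240,90],z),p).round(4))
for n,uv,z in [('post',(527,237),.108),('dial',(199,243),.075),('pot',(324,274),.138),('cup',(313,191),.128),('cup',(398,178),.128),('cup',(432,240),.128)]:
    print('S',n,B(unproj(S,np.array(uv)/2.9+[160,130],z),p).round(4))
def full(b,z,p):
    c,s=np.cos(p[2]),np.sin(p[2]);b=np.array(b); return np.c_[b@np.array([[c,s],[-s,c]])+p[:2],np.full(len(b),z)]
for f,n in((T,'top'),(S,'scene')):
    im=cv2.resize(f['color'][:,:,::-1],None,fx=4,fy=4,interpolation=cv2.INTER_CUBIC)
    th=np.linspace(0,2*np.pi,100)
    def pl(b,z,col):
        q=proj(f,full(b,z,p))*4+1.5; cv2.polylines(im,[np.round(q).astype(np.int32)],True,col,1)
    pl([(.16,.26),(.16,-.26),(-.16,-.26),(-.16,.26)],.018,(255,0,0))
    pl(np.c_[.15*np.cos(th),.15*np.sin(th)],.054,(0,0,255))
    pl(np.c_[.045*np.cos(th),.045*np.sin(th)-.215],.075,(0,255,0))
    pl(np.c_[.008*np.cos(th),.008*np.sin(th)+.207],.108,(0,255,0))
    c=proj(f,full([(0,-.02)],.05,p))[0]*4
    x,y=int(c[0]-400),int(c[1]-300); cv2.imwrite(f'pics/fit_{n}.png',im[y:y+600,x:x+800])
E
```

```text
T post [[-0.0026  0.2094]]
T dial [[ 0.0012 -0.2082]]
T pot [[ 0.0872 -0.0301]]
T cup [[0.0167 0.0909]]
T cup [[-0.0497 -0.065 ]]
T cup [[-0.0784  0.0406]]
S post [[0.0003 0.2133]]
S dial [[ 0.0039 -0.2019]]
S pot [[ 0.0901 -0.0251]]
S cup [[-0.0447 -0.0572]]
S cup [[-0.0712  0.0478]]
S cup [[0.026  0.0977]]
```

View pics/fit_top.png

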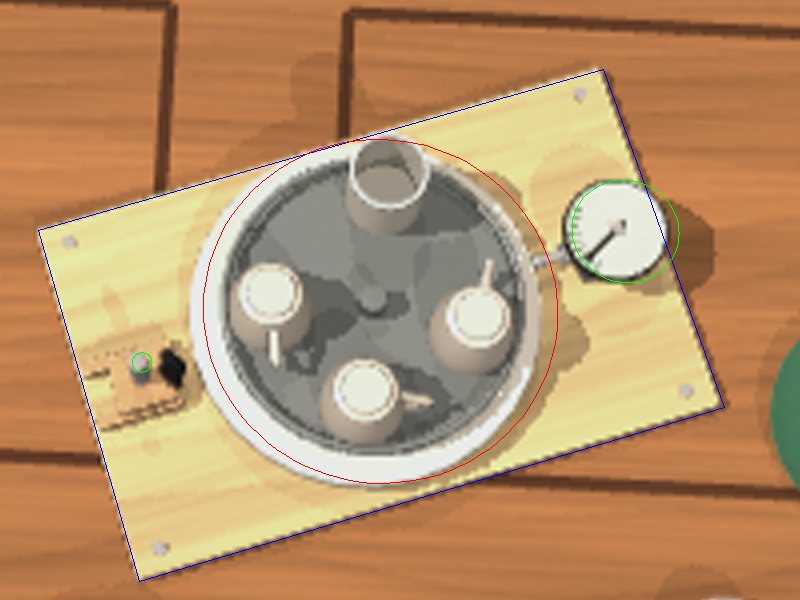

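View pics/fit_scene.png

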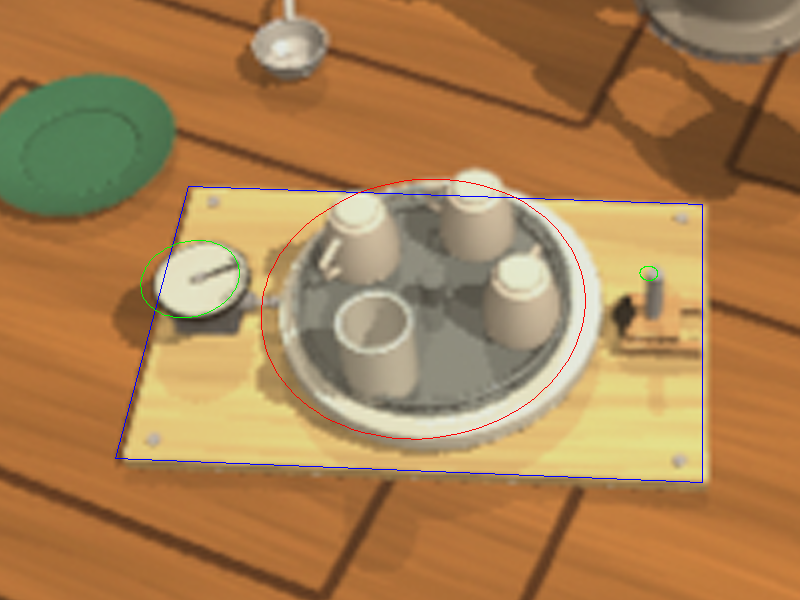

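```bash
cat >> h.py <<'E'
from scipy.spatial.transform import Rotation as Ro
def Rt(o): q=np.array(o['eef_rot']); return Ro.from_quat([q[1],q[2],q[3],q[0]]).as_matrix()
P0=[.5663,-.1153,.3403]
def W(b,p=P0):
    c,s=np.cos(p[2]),np.sin(p[2]);b=np.atleast_2d(b); return b@np.array([[c,s],[-s,c]])+p[:2]
def Bf(P,p=P0):
    c,s=np.cos(p[2]),np.sin(p[2]); d=np.atleast_2d(P)[:,:2]-p[:2]; return np.c_[d@[c,s],d@[-s,c]]
E
python3 - <<'E'
from plant import robot
from h import *
o=robot.get_obs(); R=Rt(o); print(R.round(3)); print(o['t'])
print('pot',W([.0886,-.0276]))
# desired tool x=-Z, z=+-base x
for s in(1,-1):
    z=s*np.array([np.cos(.3403),np.sin(.3403),0]);x=np.array([0,0,-1.]);Rd=np.c_[x,np.cross(z,x),z]
    rv=Ro.from_matrix(R.T@Rd).as_rotvec();print(s,rv.round(4))
d=np.r_[W([.0886,-.0276])[0],.2]-o['eef_pos']; print((R.T@d*1000).round(1))
E
```

```text
[[ 0.    -0.933  0.361]
 [ 0.     0.361  0.933]
 [-1.    -0.     0.   ]]
1.2
pot [[ 0.65903124 -0.11174525]]
1 [ 8.617e-01  1.000e-04 -0.000e+00]
-1 [-2.2799e+00  0.0000e+00  1.0000e-04]
[  -1.9 -655.  -391.7]
```

Emit:
{"api": "move_arm", "payload": {"translation": [[-10, -40, -24], [-10, -90, -54], [-12, -145, -87], [-12, -200, -120], [-12, -255, -153], [-12, -310, -185], [-12, -365, -218], [-12, -420, -251], [-12, -475, -284], [-12, -530, -317], [-12, -585, -350], [-12, -625, -374]], "dr": [[0.1, 0, 0], [0.2, 0, 0], [0.3, 0, 0], [0.4, 0, 0], [0.5, 0, 0], [0.6, 0, 0], [0.7, 0, 0], [0.8, 0, 0], [0.8617, 0, 0], [0.8617, 0, 0], [0.8617, 0, 0], [0.8617, 0, 0]], "gripper": [0, 0, 0, 0, 0, 0, 0, 0, 0, 0, 0, 0], "newtons": 5}}

```text
t: 2.7
eef_pos: [0.6385, -0.0863, 0.2101]
eef_rot: [0.697, -0.12, 0.697, 0.12]
ft_force: [0.4, 0.0, 0.6]
grip_width: 0.0006
```

```bash
python3 - <<'E'
from plant import robot
from h import *
import pickle
T=robot.grab_frame('top');S=robot.grab_frame('scene')
pickle.dump((T,S),open('f1.pkl','wb'))
o=robot.get_obs();R=Rt(o);print(o['t'],o['eef_pos'],R.round(3),o['ft_force'],o['grip_width'],o['qpos'])
d=np.r_[.6590,-.1117,.2]-o['eef_pos']; print((R.T@d*1000).round(1))
a=cv2.resize(T['color'][:,:,::-1][80:280,240:500],None,fx=3,fy=3,interpolation=cv2.INTER_CUBIC);b=cv2.resize(S['color'][:,:,::-1][80:300,160:420],None,fx=3,fy=3,interpolation=cv2.INTER_CUBIC)
cv2.imwrite('pics/t1.png',a);cv2.imwrite('pics/s1.png',b[:600])
for f,l in((T,'pot_mouth'),(S,'pot_mouth')):
    r=robot.search_frame(f,l); print([(x['xy'],x['conf'],unproj(f,x['xy'],.138).round(4)) for x in r[:2]])
E
```

```text
2.8 [ 0.63948511 -0.08994503  0.2080669 ] [[-0.    -0.329  0.944]
 [-0.001  0.944  0.329]
 [-1.    -0.001 -0.001]] [-0.77521298  0.41170227 -0.13176307] 0.0004831555486663314 [-0.25754769  0.56510054  1.13661177 -0.0014408   1.44002102 -0.5925048 ]
[  8.1 -27.   11.3]
[([373.0, 203.4], 0.92, array([[ 0.5085, -0.1659,  0.138 ]]))]
[([290.3, 225.4], 0.98, array([[ 0.6391, -0.0485,  0.138 ]]))]
```

View pics/t1.png

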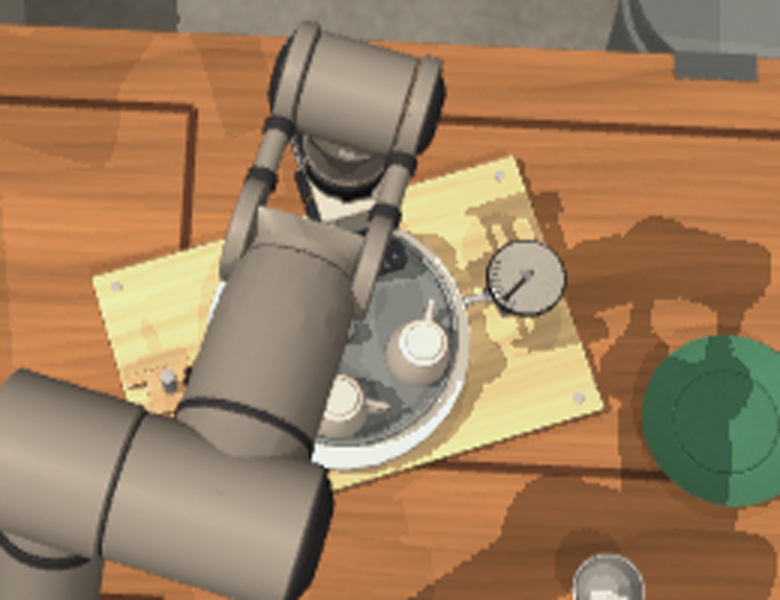

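View pics/s1.png

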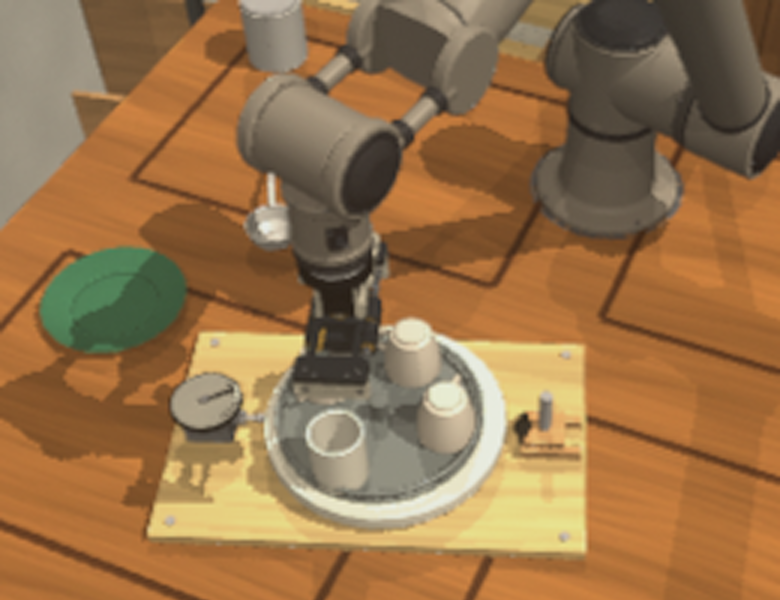

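```bash
python3 - <<'E'
from h import *
import pickle
T0,S0=pickle.load(open('f0.pkl','rb'));T,S=pickle.load(open('f1.pkl','rb'))
from h import *
c=proj(S,np.r_[W([.0886,-.0276])[0],.138])[0];print('S pred',c,'T pred',proj(T,np.r_[W([.0886,-.0276])[0],.138])[0])
def ov(f,n):
    im=cv2.resize(f['color'][:,:,::-1],None,fx=6,fy=6,interpolation=cv2.INTER_CUBIC)
    th=np.linspace(0,6.283,60); w=W([.0886,-.0276])[0]
    for r,z,col in((.033,.138,(0,0,255)),(.029,.138,(0,255,0))):
        q=proj(f,np.c_[w[0]+r*np.cos(th),w[1]+r*np.sin(th),0*th+z])*6+2.5
        cv2.polylines(im,[q.round().astype(np.int32)],True,col,1)
    c=proj(f,np.r_[w,.138])[0]*6;x,y=int(c[0])-190,int(c[1])-190;return im[y:y+380,x:x+380]
cv2.imwrite('pics/pot.png',np.hstack([ov(T0,'t'),ov(S0,'s')]))
E
```

```text
S pred [271.04906373 224.09135071] T pred [357.70567831 157.66440983]
```

View pics/pot.png

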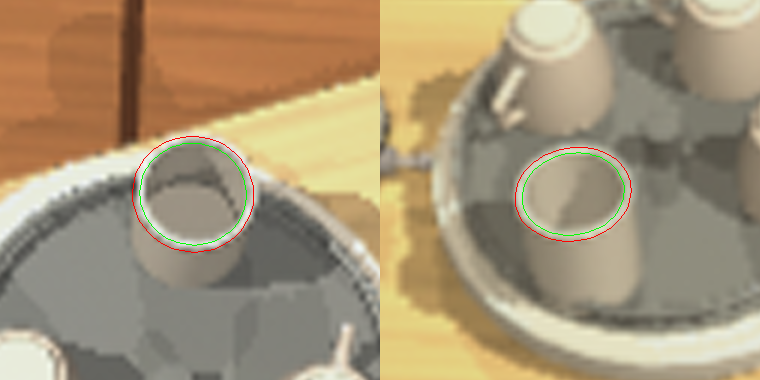

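Emit:
{"api": "move_arm", "payload": {"translation": [[8, -13, 5], [8, -27, 11], [8, -27, 11], [30, -27, 11], [55, -27, 11], [80, -27, 11], [100, -27, 11], [115, -27, 11], [115, -27, 11], [115, -27, 11]], "dr": [[0, 0, 0], [0, 0, 0], [0, 0, 0], [0, 0, 0], [0, 0, 0], [0, 0, 0], [0, 0, 0], [0, 0, 0], [0, 0, 0], [0, 0, 0]], "gripper": [0, 0, 0, 0, 0, 0, 0, 0, 0, 0]}}

```text
t: 4.15
eef_pos: [0.6573, -0.1061, 0.0961]
eef_rot: [0.697, -0.12, 0.696, 0.12]
ft_force: [-0.4, -0.9, 0.3]
grip_width: 0.0005
```

```bash
cat > snap.py <<'E'
import sys
from plant import robot
from h import *
import pickle
n=sys.argv[1]
T=robot.grab_frame('top');S=robot.grab_frame('scene')
pickle.dump((T,S),open(f'f{n}.pkl','wb'))
o=robot.get_obs();print(round(o['t'],2),o['eef_pos'].round(4),'base',Bf(o['eef_pos']).round(4),o['ft_force'].round(2),o['qpos'].round(2))
def crop(f,wc,h,k):
    c=proj(f,wc)[0]; im=cv2.resize(f['color'][:,:,::-1],None,fx=k,fy=k,interpolation=cv2.INTER_CUBIC)
    x,y=max(0,int(c[0]*k)-h),max(0,int(c[1]*k)-h); return im[y:y+2*h,x:x+2*h]
d=np.r_[W([0,-.212])[0],.075]; m=np.r_[W([0,0])[0],.1]
a=np.hstack([crop(T,d,150,8),crop(S,d,150,8)]); b=np.hstack([crop(T,m,150,2),crop(S,m,150,2)])
cv2.imwrite(f'pics/n{n}.png',np.vstack([a,b]))
E
python3 snap.py 2
```

```text
4.25 [ 0.6574 -0.1063  0.0963] base [[ 0.0889 -0.0219]] [1.14 0.7  0.47] [-0.28  0.68  1.23  0.    1.22 -0.62]
```

View pics/n2.png

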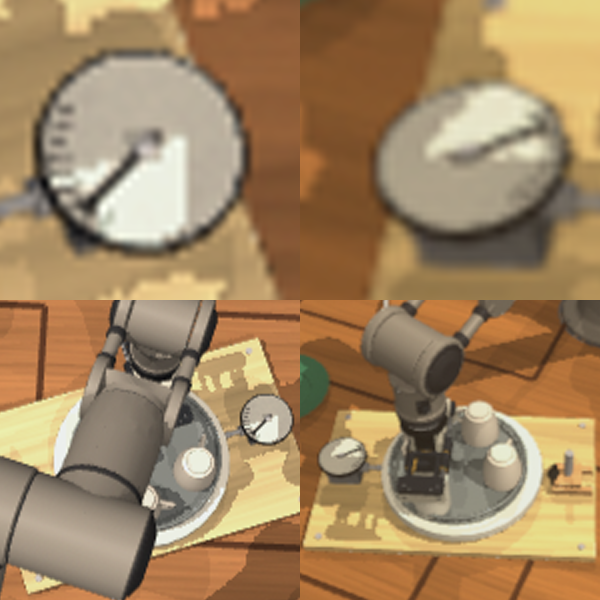

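Emit:
{"api": "move_arm", "payload": {"translation": [[0, 9, 5], [0, 18, 6], [0, 26, 6], [0, 34, 6], [0, 42, 5], [0, 50, 3], [0, 58, 0], [0, 66, -3], [0, 73, -7], [0, 80, -11], [0, 87, -16], [0, 87, -16]], "dr": [[0, 0, 0], [0, 0, 0], [0, 0, 0], [0, 0, 0], [0, 0, 0], [0, 0, 0], [0, 0, 0], [0, 0, 0], [0, 0, 0], [0, 0, 0], [0, 0, 0], [0, 0, 0]], "gripper": [0, 0, 0, 0, 0, 0, 0, 0, 0, 0, 0, 0]}}

```text
t: 5.75
eef_pos: [0.6132, -0.0292, 0.0963]
eef_rot: [0.698, -0.12, 0.696, 0.12]
ft_force: [1.1, -1.7, 2.3]
grip_width: 0.0005
```

```bash
python3 snap.py 3
```

```text
5.85 [ 0.6133 -0.0292  0.0959] base [[0.0731 0.0654]] [ 2.1  -1.63  2.17] [-0.17  0.59  1.41  0.    1.14 -0.51]
```

View pics/n3.png

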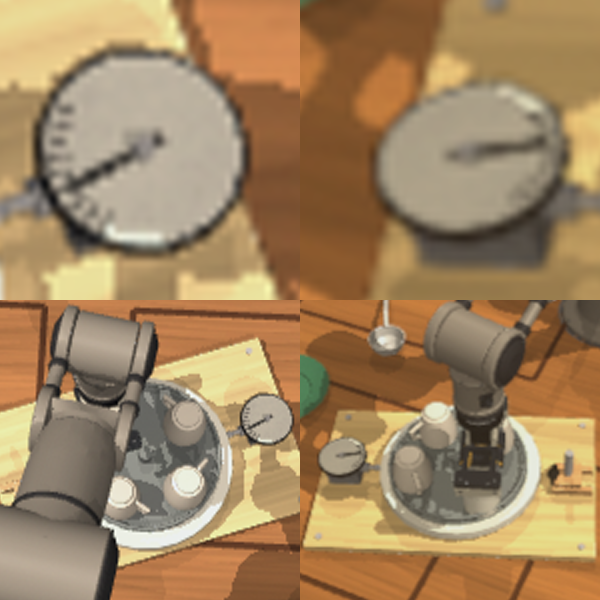

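Emit:
{"api": "move_arm", "payload": {"translation": [[0, 6, -6], [0, 12, -12], [0, 17, -18], [0, 21, -25], [0, 25, -33], [0, 28, -40], [0, 31, -48], [0, 32.5, -56], [0, 32.5, -56]], "dr": [[0, 0, 0], [0, 0, 0], [0, 0, 0], [0, 0, 0], [0, 0, 0], [0, 0, 0], [0, 0, 0], [0, 0, 0], [0, 0, 0]], "gripper": [0, 0, 0, 0, 0, 0, 0, 0, 0]}}

```text
t: 6.98
eef_pos: [0.5491, -0.0172, 0.0954]
eef_rot: [0.697, -0.119, 0.697, 0.12]
ft_force: [1.2, 1.9, 1.3]
grip_width: 0.0006
```

```bash
python3 snap.py 4
```

```text
7.08 [ 0.5491 -0.0171  0.095 ] base [[0.0165 0.0983]] [2.08 0.72 1.41] [-0.17  0.49  1.6   0.    1.05 -0.51]
```

View pics/n4.png

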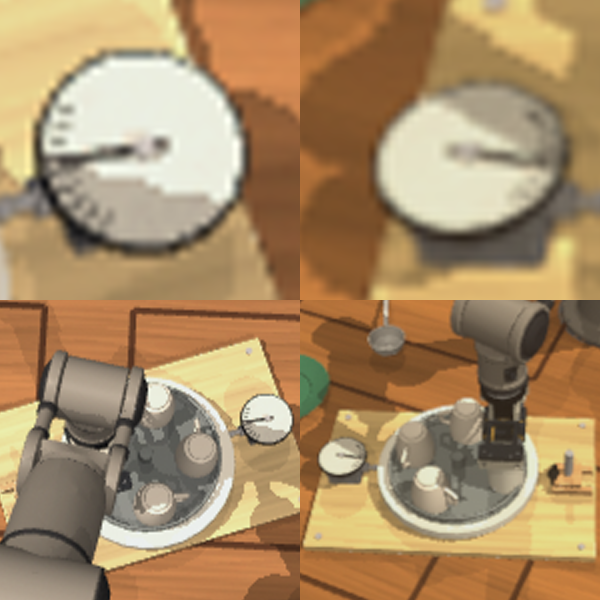

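Emit:
{"api": "move_arm", "payload": {"translation": [[0, 1, -8], [0, 1, -16], [0, 0.5, -25], [0, -0.5, -33], [0, -2.5, -41], [0, -5, -49], [0, -8, -57], [0, -12, -64], [0, -12, -64]], "dr": [[0, 0, 0], [0, 0, 0], [0, 0, 0], [0, 0, 0], [0, 0, 0], [0, 0, 0], [0, 0, 0], [0, 0, 0], [0, 0, 0]], "gripper": [0, 0, 0, 0, 0, 0, 0, 0, 0]}}

```text
t: 8.2
eef_pos: [0.4921, -0.0502, 0.0947]
eef_rot: [0.696, -0.119, 0.697, 0.12]
ft_force: [1.2, -0.0, 0.0]
grip_width: 0.0004
```

```bash
python3 snap.py 5
```

```text
8.3 [ 0.492  -0.0501  0.0946] base [[-0.0483  0.0863]] [ 0.52 -0.16 -1.26] [-0.26  0.4   1.75 -0.    0.99 -0.6 ]
```

View pics/n5.png

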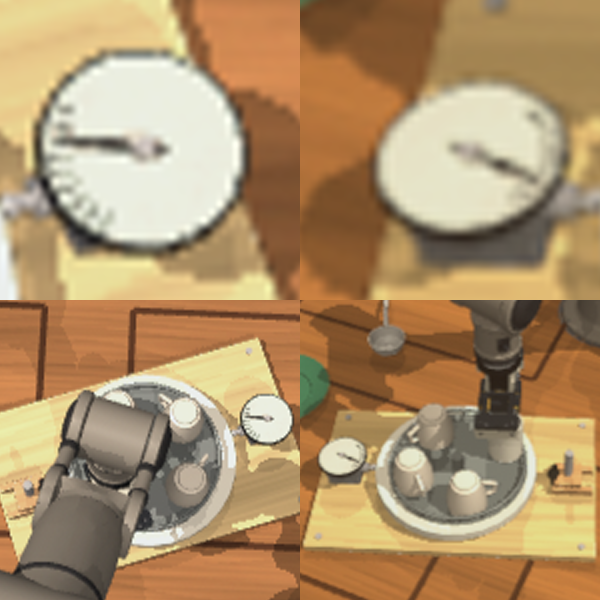

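Emit:
{"api": "move_arm", "payload": {"translation": [[0, -4.5, -6], [0, -9.5, -13], [0, -15, -19], [0, -21, -24.5], [0, -28, -29.5], [0, -35, -34], [0, -42, -38], [0, -50, -41], [0, -50, -41]], "dr": [[0, 0, 0], [0, 0, 0], [0, 0, 0], [0, 0, 0], [0, 0, 0], [0, 0, 0], [0, 0, 0], [0, 0, 0], [0, 0, 0]], "gripper": [0, 0, 0, 0, 0, 0, 0, 0, 0]}}

```text
t: 9.43
eef_pos: [0.4709, -0.1112, 0.095]
eef_rot: [0.697, -0.12, 0.697, 0.12]
ft_force: [0.9, 0.5, -0.1]
grip_width: 0.0006
```

```bash
python3 snap.py 6
```

```text
9.53 [ 0.4703 -0.1109  0.0948] base [[-0.089   0.0362]] [1.05 0.3  0.04] [-0.39  0.38  1.78 -0.    0.98 -0.73]
```

View pics/n6.png

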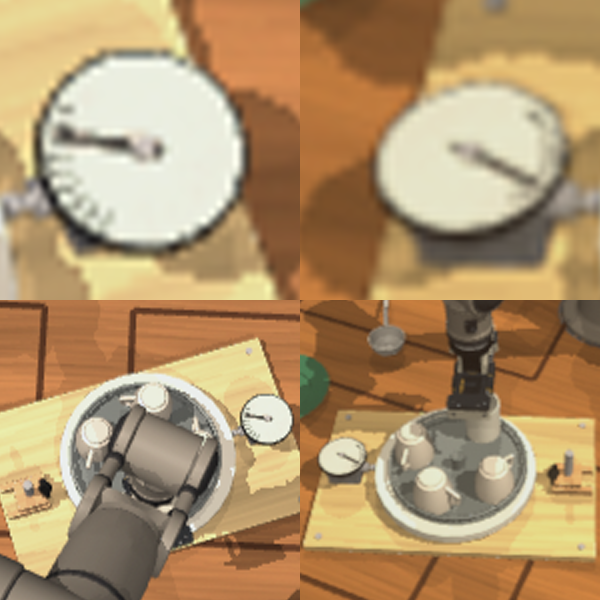

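Emit:
{"api": "move_arm", "payload": {"translation": [[0, -8, -3], [0, -16, -4.5], [0, -24, -5.5], [0, -32, -6], [0, -40, -5.5], [0, -48, -4.5], [0, -56, -3], [0, -64, 0], [0, -64, 0]], "dr": [[0, 0, 0], [0, 0, 0], [0, 0, 0], [0, 0, 0], [0, 0, 0], [0, 0, 0], [0, 0, 0], [0, 0, 0], [0, 0, 0]], "gripper": [0, 0, 0, 0, 0, 0, 0, 0, 0]}}

```text
t: 10.65
eef_pos: [0.4915, -0.1714, 0.0946]
eef_rot: [0.696, -0.119, 0.697, 0.12]
ft_force: [-1.0, -0.2, 0.3]
grip_width: 0.0004
```

```bash
python3 snap.py 7
```

```text
10.75 [ 0.4916 -0.1714  0.0948] base [[-0.0891 -0.028 ]] [ 0.55  0.65 -0.61] [-0.48  0.44  1.68 -0.    1.02 -0.82]
```

View pics/n7.png

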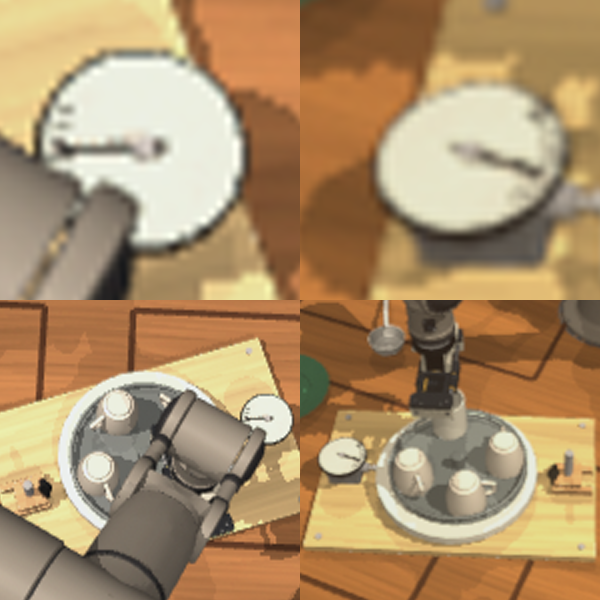

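Emit:
{"api": "move_arm", "payload": {"translation": [[0, -8, 3], [0, -15.5, 7], [0, -22.5, 11], [0, -29, 16], [0, -35, 22], [0, -41, 28], [0, -46, 35], [0, -50, 42], [0, -50, 42]], "dr": [[0, 0, 0], [0, 0, 0], [0, 0, 0], [0, 0, 0], [0, 0, 0], [0, 0, 0], [0, 0, 0], [0, 0, 0], [0, 0, 0]], "gripper": [0, 0, 0, 0, 0, 0, 0, 0, 0]}}

```text
t: 11.88
eef_pos: [0.5483, -0.2043, 0.0948]
eef_rot: [0.697, -0.12, 0.697, 0.12]
ft_force: [-1.3, 0.9, -0.3]
grip_width: 0.0006
```

```bash
python3 snap.py 8
```

```text
11.97 [ 0.5482 -0.2046  0.095 ] base [[-0.0468 -0.0781]] [-1.2   0.87 -1.04] [-0.49  0.55  1.5  -0.    1.1  -0.83]
```

View pics/n8.png

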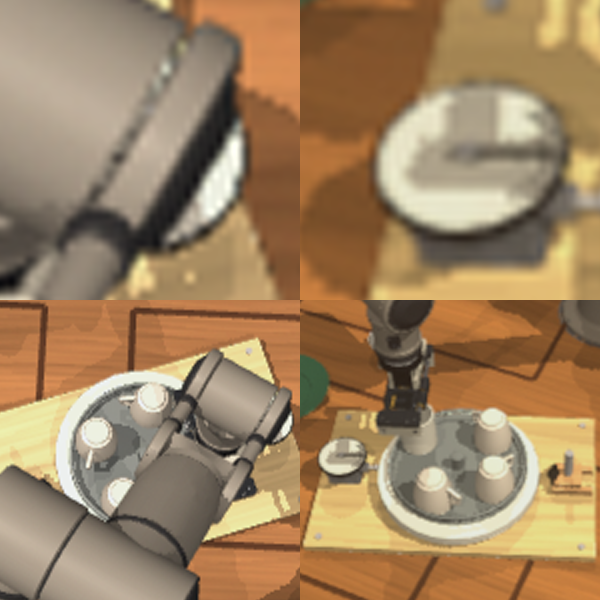

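Emit:
{"api": "move_arm", "payload": {"translation": [[0, -4, 7], [0, -7, 14], [0, -9.5, 22], [0, -11.5, 30], [0, -12.5, 38.5], [0, -13, 47], [0, -12.5, 55], [0, -11.5, 63], [0, -11.5, 63]], "dr": [[0, 0, 0], [0, 0, 0], [0, 0, 0], [0, 0, 0], [0, 0, 0], [0, 0, 0], [0, 0, 0], [0, 0, 0], [0, 0, 0]], "gripper": [0, 0, 0, 0, 0, 0, 0, 0, 0]}}

```text
t: 13.1
eef_pos: [0.6116, -0.1942, 0.0949]
eef_rot: [0.697, -0.12, 0.697, 0.12]
ft_force: [-1.8, 1.3, -1.1]
grip_width: 0.0006
```

```bash
python3 snap.py 9
python3 - <<'E'
from h import *
import pickle
rows=[]
for n in range(10):
    T,S=pickle.load(open(f'f{n}.pkl','rb'))
    out=[]
    for f in(T,S):
        g=np.linspace(-50,50,201)/1000
        X,Y=np.meshgrid(g,g) # X=base x right, Y=base y up
        w=W(np.c_[X.ravel(),Y.ravel()-.212]); q=proj(f,np.c_[w,np.full(len(w),.075)]).astype(np.float32)
        im=cv2.remap(f['color'][:,:,::-1],q[:,0].reshape(201,201),q[:,1].reshape(201,201),cv2.INTER_CUBIC)
        out.append(im[::-1])
    rows.append(np.vstack(out)[:, :])
a=[cv2.resize(r,None,fx=.78,fy=.78) for r in rows]
cv2.imwrite('pics/dials.png',np.vstack([np.hstack(a[:5]),np.hstack(a[5:])]))
E
```

```text
13.2 [ 0.6117 -0.1948  0.0952] base [[ 0.0163 -0.0901]] [-1.27  0.53 -0.43] [-0.43  0.64  1.32 -0.    1.18 -0.77]
```

View pics/n9.png

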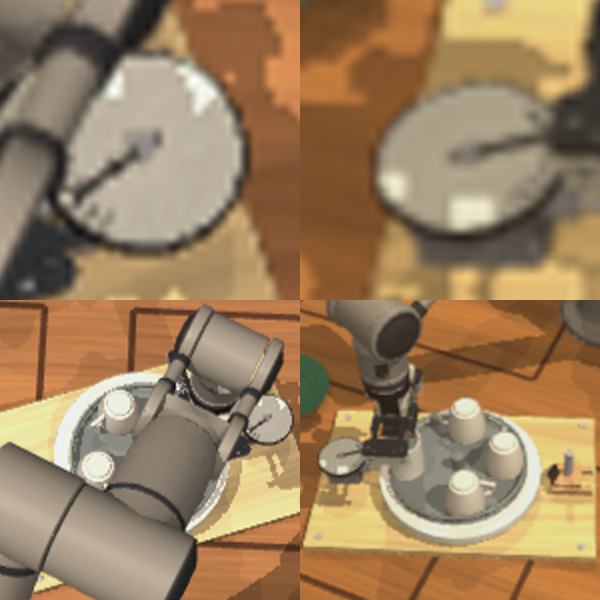

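View pics/dials.png

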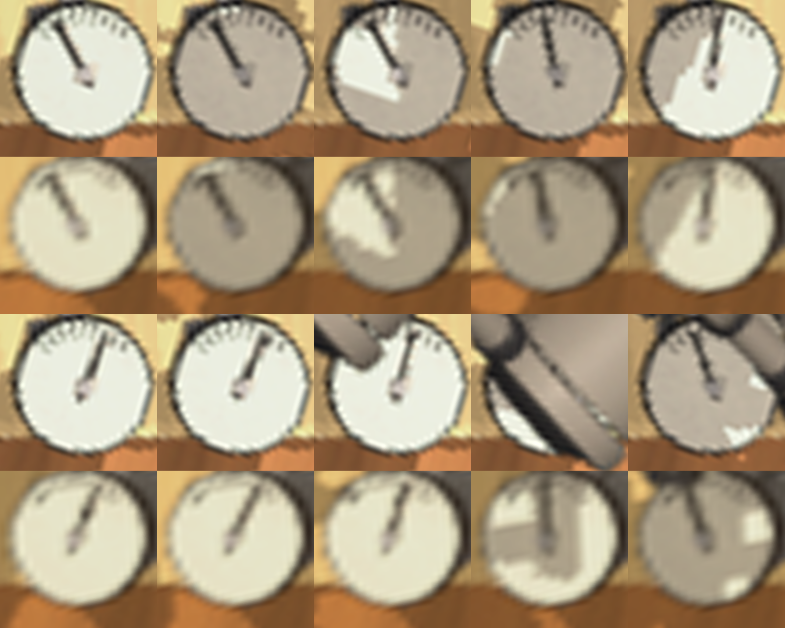

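```bash
cat > needle.py <<'E'
from h import *
import pickle
from scipy.ndimage import map_coordinates
def rect(f):
    g=np.linspace(-50,50,201)/1000
    X,Y=np.meshgrid(g,g); w=W(np.c_[X.ravel(),Y.ravel()-.212]); q=proj(f,np.c_[w,np.full(len(w),.075)]).astype(np.float32)
    im=cv2.remap(f['color'],q[:,0].reshape(201,201),q[:,1].reshape(201,201),cv2.INTER_CUBIC)
    g=cv2.cvtColor(im,cv2.COLOR_RGB2GRAY)
    bh=cv2.morphologyEx(g,cv2.MORPH_BLACKHAT,cv2.getStructuringElement(cv2.MORPH_ELLIPSE,(25,25))).astype(float)
    return bh/ (cv2.blur(g,(41,41))+20.)   # row j -> y up index, col -> x
A=np.radians(np.arange(-60,75,.5))
r=np.arange(8,32,.5)
def score(b,cx,cy):
    x=cx+np.outer(np.sin(-A)*-1,r); y=cy+np.outer(np.cos(A),r)   # A clockwise-positive from +y... x grows right: cw
    v=map_coordinates(b,[(y+50)/.5,(x+50)/.5],order=1)
    return cv2.GaussianBlur(v.mean(1)[:,None],(1,9),1.5)[:,0]
def ang(s):
    i=s.argmax(); lo,hi=max(0,i-12),i+13; w=np.clip(s[lo:hi]-.5*s[i],0,None); return np.degrees((w*A[lo:hi]).sum()/w.sum()),s[i]
E
python3 - <<'E'
from needle import *
F=[pickle.load(open(f'f{n}.pkl','rb')) for n in range(10)]
for c in (0,1):
    bs=[rect(f[c]) for f in F]; use=[0,2,3,4,5,6]
    best=max(((sum(score(bs[i],x,y).max() for i in use),x,y) for x in np.arange(-6,8,1) for y in np.arange(-6,14,1)))
    print('TS'[c],best,[tuple(np.round(ang(score(b,*best[1:])),2)) for b in bs])
E
```

```text
T (np.float64(4.4172231021710235), np.int64(4), np.int64(3)) [(np.float64(-29.35), np.float64(0.85)), (np.float64(-28.56), np.float64(0.8)), (np.float64(-29.33), np.float64(0.8)), (np.float64(-12.14), np.float64(0.71)), (np.float64(5.66), np.float64(0.64)), (np.float64(21.99), np.float64(0.72)), (np.float64(24.06), np.float64(0.69)), (np.float64(13.99), np.float64(0.61)), (np.float64(-24.04), np.float64(0.26)), (np.float64(-18.89), np.float64(0.65))]
S (np.float64(2.4815347075015013), np.int64(-2), np.int64(6)) [(np.float64(-25.91), np.float64(0.42)), (np.float64(-25.88), np.float64(0.4)), (np.float64(-25.85), np.float64(0.41)), (np.float64(-9.96), np.float64(0.4)), (np.float64(8.89), np.float64(0.34)), (np.float64(22.96), np.float64(0.45)), (np.float64(26.46), np.float64(0.47)), (np.float64(16.49), np.float64(0.46)), (np.float64(-0.57), np.float64(0.31)), (np.float64(-16.44), np.float64(0.37))]
```

```bash
cat > kin.py <<'E'
from h import *
def potang(tcp,ax=(0,.004),hx=.019,hy=.0095,r=.029,ccw=True):
    tcp=np.array(tcp);tf=np.arctan2(*(tcp-ax)[::-1]); s=-1 if ccw else 1
    cor=tcp+np.array([(i*hx,j*hy) for i in(1,-1) for j in(1,-1)])
    last=tf
    for d in np.radians(np.arange(0,25,.1)):
        th=tf+s*d; c=np.array(ax)+.095*np.array([np.cos(th),np.sin(th)])
        if np.hypot(*(cor-c).T).max()>r: 
            if d>np.radians(1): break
        else: last=th
    return np.degrees(last)
E
python3 - <<'E'
from kin import *
from scipy.optimize import least_squares
tc=np.array([(73.1,65.4),(16.5,98.3),(-48.3,86.3),(-89,36.2),(-89.1,-28),(-46.8,-78.1),(16.3,-90.1)])/1000
nT=np.array([-12.14,5.66,21.99,24.06,13.99,np.nan,-18.89]);nS=np.array([-9.96,8.89,22.96,26.46,16.49,-.57,-16.44])
for hx,hy in((.019,.0095),(.012,.0095),(.019,.012)):
  th=np.array([potang(t,hx=hx,hy=hy) for t in tc])%360; print(th.round(1))
  for n,init in((nT,-29.35),(nS,-25.9)):
    t=np.r_[-18.5,th]; y=np.r_[init,n];m=~np.isnan(y)
    f=lambda p:(p[0]+p[2]*np.cos(np.radians(t-p[1]))-y)[m]
    r=least_squares(f,[0,150,27]);print(r.x.round(2),r.fun.round(1))
E
```

```text
[ 34.9  75.5 115.8 154.4 194.  235.7 274.9]
[ -2.76 145.58  27.04] [ 0.6 -0.2  0.8 -1.3 -0.1  1.2 -1. ]
[ -0.28 145.49  26.52] [ 0.1  0.4 -0.1 -0.2 -0.5  0.8  0.2 -0.7]
[ 31.6  71.6 112.1 151.3 190.7 232.  270.8]
[ -2.87 141.99  27.29] [ 0.7 -0.2  0.6 -1.2  0.   1.2 -1.1]
[ -0.38 141.92  26.77] [ 0.3  0.3 -0.3 -0.1 -0.4  0.8  0.1 -0.8]
[ 35.9  76.2 116.5 155.4 195.2 236.4 275.5]
[ -2.74 146.42  27.07] [ 0.5 -0.1  0.7 -1.3 -0.1  1.1 -0.9]
[ -0.26 146.29  26.56] [ 0.   0.5 -0.1 -0.2 -0.5  0.7  0.2 -0.6]
```

```bash
cat > path.py <<'E'
import sys,numpy as np
x0,y0,a,b,n=map(float,sys.argv[1:6])
for t in np.linspace(a,b,int(n)+1)[1:]:
    x,y=95*np.cos(np.radians(t)),4+95*np.sin(np.radians(t)); print([0,round(y-y0,1),round(x-x0,1)],end=', ')
print()
E
python3 path.py 16.3 -90.1 -80 -10 11; python3 path.py 93.6 -12.5 -10 60 11; python3 path.py 47.5 86.3 60 125 11
```

```text
[0, np.float64(2.9), np.float64(10.5)], [0, np.float64(6.5), np.float64(20.4)], [0, np.float64(11.1), np.float64(29.9)], [0, np.float64(16.7), np.float64(38.8)], [0, np.float64(23.3), np.float64(47.0)], [0, np.float64(30.8), np.float64(54.5)], [0, np.float64(39.0), np.float64(61.1)], [0, np.float64(47.9), np.float64(66.7)], [0, np.float64(57.4), np.float64(71.3)], [0, np.float64(67.3), np.float64(74.9)], [0, np.float64(77.6), np.float64(77.3)], 
[0, np.float64(10.5), np.float64(1.2)], [0, np.float64(21.0), np.float64(1.3)], [0, np.float64(31.5), np.float64(0.2)], [0, np.float64(41.8), np.float64(-2.0)], [0, np.float64(51.8), np.float64(-5.4)], [0, np.float64(61.4), np.float64(-9.9)], [0, np.float64(70.4), np.float64(-15.4)], [0, np.float64(78.7), np.float64(-21.8)], [0, np.float64(86.3), np.float64(-29.1)], [0, np.float64(93.0), np.float64(-37.3)], [0, np.float64(98.8), np.float64(-46.1)], 
[0, np.float64(4.4), np.float64(-8.7)], [0, np.float64(8.0), np.float64(-17.9)], [0, np.float64(10.5), np.float64(-27.3)], [0, np.float64(12.1), np.float64(-37.0)], [0, np.float64(12.7), np.float64(-46.7)], [0, np.float64(12.3), np.float64(-56.5)], [0, np.float64(10.8), np.float64(-66.2)], [0, np.float64(8.4), np.float64(-75.7)], [0, np.float64(5.0), np.float64(-84.9)], [0, np.float64(0.7), np.float64(-93.7)], [0, np.float64(-4.5), np.float64(-102.0)],
```

Emit:
{"api": "move_arm", "payload": {"translation": [[0, 3, 10.5], [0, 6.5, 20.5], [0, 11, 30], [0, 17, 39], [0, 23, 47], [0, 31, 54.5], [0, 39, 61], [0, 48, 67], [0, 57.5, 71.5], [0, 67.5, 75], [0, 77.5, 77], [0, 77.5, 77]], "dr": [[0, 0, 0], [0, 0, 0], [0, 0, 0], [0, 0, 0], [0, 0, 0], [0, 0, 0], [0, 0, 0], [0, 0, 0], [0, 0, 0], [0, 0, 0], [0, 0, 0], [0, 0, 0]], "gripper": [0, 0, 0, 0, 0, 0, 0, 0, 0, 0, 0, 0]}}

```text
t: 14.7
eef_pos: [0.6582, -0.0957, 0.0951]
eef_rot: [0.697, -0.12, 0.697, 0.12]
ft_force: [-1.1, -1.4, -0.3]
grip_width: 0.0008
```

```bash
python3 snap.py 10
```

```text
14.8 [ 0.659  -0.0959  0.0954] base [[ 0.0938 -0.0126]] [-0.82 -0.31  0.29] [-0.26  0.68  1.23  0.    1.22 -0.6 ]
```

Emit:
{"api": "move_arm", "payload": {"translation": [[0, 10.5, 1], [0, 21, 1], [0, 31.5, 0], [0, 42, -2], [0, 52, -5.5], [0, 61.5, -10], [0, 70.5, -15.5], [0, 78.5, -22], [0, 86, -29], [0, 93, -37], [0, 98.5, -46], [0, 98.5, -46]], "dr": [[0, 0, 0], [0, 0, 0], [0, 0, 0], [0, 0, 0], [0, 0, 0], [0, 0, 0], [0, 0, 0], [0, 0, 0], [0, 0, 0], [0, 0, 0], [0, 0, 0], [0, 0, 0]], "gripper": [0, 0, 0, 0, 0, 0, 0, 0, 0, 0, 0, 0]}}

```text
t: 16.3
eef_pos: [0.5827, -0.0172, 0.0963]
eef_rot: [0.698, -0.12, 0.696, 0.12]
ft_force: [0.9, -1.2, 3.3]
grip_width: -0.0001
```

```bash
python3 snap.py 11
```

```text
16.4 [ 0.5828 -0.0173  0.0958] base [[0.0483 0.0869]] [ 2.52 -0.54  1.17] [-0.16  0.54  1.5   0.    1.1  -0.5 ]
```

Emit:
{"api": "move_arm", "payload": {"translation": [[0, 4.5, -8.5], [0, 8, -18], [0, 10.5, -27], [0, 12, -37], [0, 12.5, -46.5], [0, 12, -56.5], [0, 11, -66], [0, 8.5, -75.5], [0, 5, -85], [0, 1, -93.5], [0, -4, -102], [0, -4, -102]], "dr": [[0, 0, 0], [0, 0, 0], [0, 0, 0], [0, 0, 0], [0, 0, 0], [0, 0, 0], [0, 0, 0], [0, 0, 0], [0, 0, 0], [0, 0, 0], [0, 0, 0], [0, 0, 0]], "gripper": [0, 0, 0, 0, 0, 0, 0, 0, 0, 0, 0, 0]}}

```text
t: 17.9
eef_pos: [0.4869, -0.0556, 0.0948]
eef_rot: [0.697, -0.119, 0.697, 0.12]
ft_force: [0.1, -0.0, 0.0]
grip_width: 0.0004
```

```bash
python3 snap.py 12; cat > fit.py <<'E'
from needle import *
from kin import *
from scipy.optimize import least_squares
tc={3:(73.1,65.4),4:(16.5,98.3),5:(-48.3,86.3),6:(-89,36.2),7:(-89.1,-28),8:(-46.8,-78.1),9:(16.3,-90.1)}
import json,sys
tc.update({int(k):v for k,v in json.loads(sys.argv[1]).items()})
t=[];y=[]
for c,ctr in((0,(4,3)),(1,(-2,6))):
    tt=[];yy=[];ss=[]
    for n in [0]+sorted(tc):
        a,s=ang(score(rect(pickle.load(open(f'f{n}.pkl','rb'))[c]),*ctr))
        tt.append(-18.5 if n==0 else potang(np.array(tc[n])/1000)%360);yy.append(a);ss.append(s)
    tt,yy,ss=map(np.array,(tt,yy,ss)); print('TS'[c],tt.round(1),yy.round(1),ss.round(2))
    f=lambda p:p[0]+p[2]*np.cos(np.radians(tt-p[1]))-yy
    r=least_squares(f,[0,145,27],loss='soft_l1',f_scale=1.);print(r.x.round(2),f(r.x).round(1))
E
echo
```

```text
18.0 [ 0.4868 -0.0555  0.0947] base [[-0.055   0.0829]] [-0.53  0.11 -0.67] [-0.27  0.39  1.76  0.    0.99 -0.61]
```

```bash
python3 fit.py '{"10":[93.8,-12.6],"11":[48.3,86.9],"12":[-55,82.9]}'; python3 - <<'E'
from kin import *
for t in (148,149,150,151,152): 
    x=np.array([.095*np.cos(np.radians(t)),.004+.095*np.sin(np.radians(t))]);print(t,x.round(4),potang(x))
print(potang([-.055,.0829]))
E
```

```text
T [-18.5  34.9  75.5 115.8 154.4 194.  235.7 274.9 343.9  55.1 120.3] [-29.4 -12.1   5.7  22.   24.1  14.  -24.  -18.9 -27.6  -3.5  22.6] [0.85 0.71 0.64 0.72 0.69 0.61 0.26 0.65 0.85 0.61 0.7 ]
[ -3.04 144.26  27.22] [ 0.3  0.1  1.1 -1.1 -0.3  0.6 20.3 -1.9 -1.1  0.8 -0.8]
S [-18.5  34.9  75.5 115.8 154.4 194.  235.7 274.9 343.9  55.1 120.3] [-25.9 -10.    8.9  23.   26.5  16.5  -0.6 -16.4 -25.4  -0.6  25. ] [0.42 0.4  0.34 0.45 0.47 0.46 0.31 0.37 0.41 0.29 0.47]
[ -0.19 145.47  26.71] [ 0.1  0.4  0.1  0.1 -0.3  1.   0.3 -0.7 -0.2  0.2 -1. ]
148 [-0.0806  0.0543] 142.9
149 [-0.0814  0.0529] 143.9
150 [-0.0823  0.0515] 144.8
151 [-0.0831  0.0501] 145.79999999999998
152 [-0.0839  0.0486] 146.8
120.27977137037814
```

View pics/n12.png

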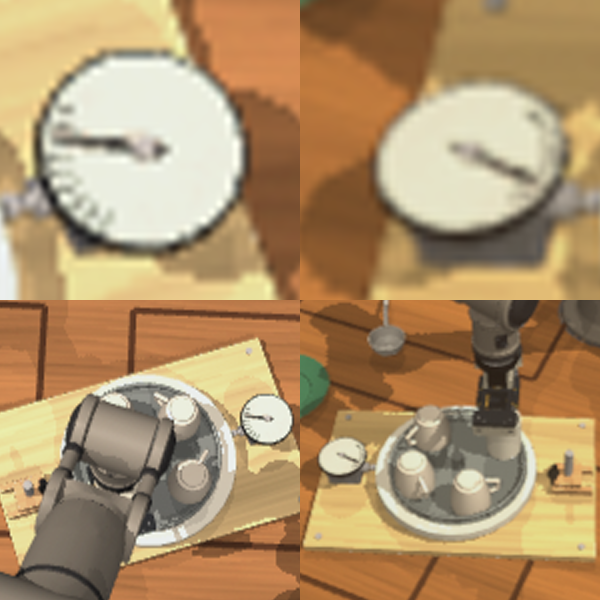

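Emit:
{"api": "move_arm", "payload": {"translation": [[0, -6, -6], [0, -12, -12], [0, -18, -18], [0, -24.5, -23], [0, -28.5, -25.5], [0, -31, -27], [0, -31.7, -27.5], [0, -31.7, -27.5], [0, -31.7, -27.5]], "dr": [[0, 0, 0], [0, 0, 0], [0, 0, 0], [0, 0, 0], [0, 0, 0], [0, 0, 0], [0, 0, 0], [0, 0, 0], [0, 0, 0]], "gripper": [0, 0, 0, 0, 0, 0, 0, 0, 0]}}

```text
t: 19.12
eef_pos: [0.4742, -0.0946, 0.0956]
eef_rot: [0.699, -0.12, 0.695, 0.12]
ft_force: [6.3, 4.2, -0.7]
grip_width: 0.0004
```

```bash
python3 snap.py 13
```

```text
19.23 [ 0.4742 -0.0946  0.0955] base [[-0.0799  0.0503]] [ 6.22  3.03 -0.09] [-0.36  0.38  1.79  0.    0.97 -0.7 ]
```

```bash
python3 fit.py '{"10":[93.8,-12.6],"11":[48.3,86.9],"12":[-55,82.9],"13":[-79.9,50.3]}'; python3 - <<'E'
from h import *
import pickle
T,S=pickle.load(open('f13.pkl','rb'))
cv2.imwrite('pics/s13.png',cv2.resize(S['color'][80:300,230:430,::-1],None,fx=3.5,fy=2.7,interpolation=cv2.INTER_CUBIC))
E
```

```text
T [-18.5  34.9  75.5 115.8 154.4 194.  235.7 274.9 343.9  55.1 120.3 144.1] [-29.4 -12.1   5.7  22.   24.1  14.  -24.  -18.9 -27.6  -3.5  22.6  24.6] [0.85 0.71 0.64 0.72 0.69 0.61 0.26 0.65 0.85 0.61 0.7  0.7 ]
[ -2.99 144.29  27.3 ] [ 0.3  0.1  1.2 -1.  -0.2  0.7 20.4 -1.9 -1.1  0.9 -0.7 -0.3]
S [-18.5  34.9  75.5 115.8 154.4 194.  235.7 274.9 343.9  55.1 120.3 144.1] [-25.9 -10.    8.9  23.   26.5  16.5  -0.6 -16.4 -25.4  -0.6  25.   26.5] [0.42 0.4  0.34 0.45 0.47 0.46 0.31 0.37 0.41 0.29 0.47 0.48]
[ -0.19 145.47  26.7 ] [ 0.1  0.4  0.   0.1 -0.3  1.   0.3 -0.7 -0.2  0.2 -1.   0. ]
```

View pics/s13.png

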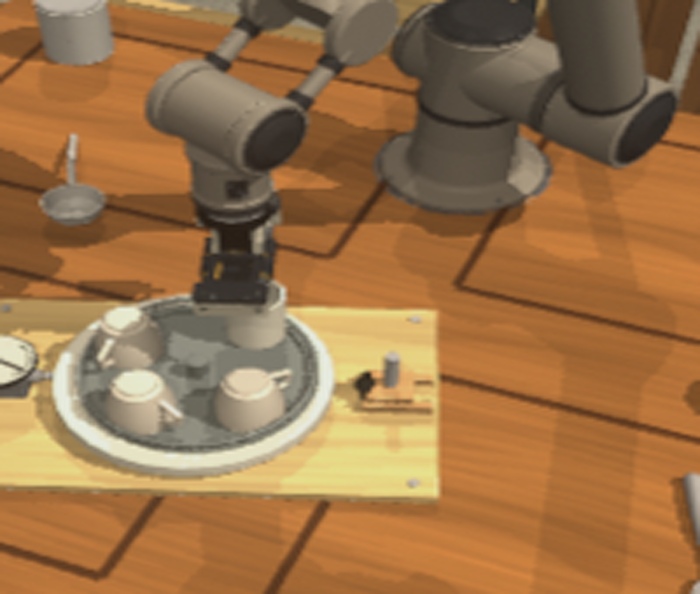

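View pics/n13.png

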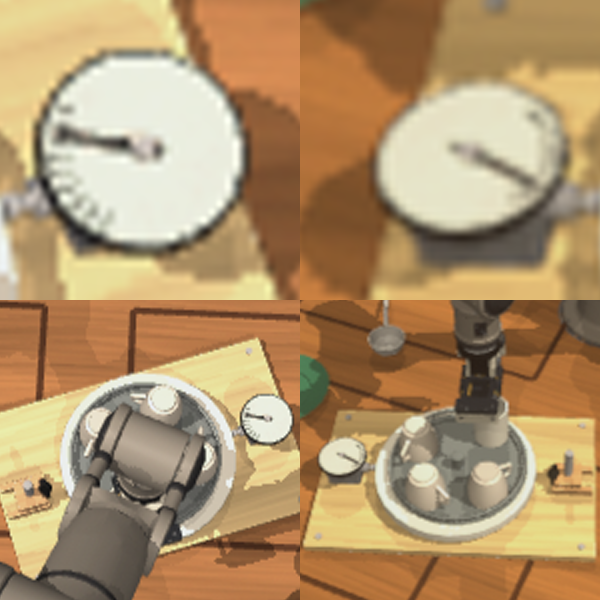

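Emit:
{"api": "move_arm", "payload": {"translation": [[0, 2, 2], [0, 5, 4], [0, 7.5, 5], [0, 7.5, 5], [-20, 7.5, 5], [-45, 7.5, 5], [-70, 7.5, 5], [-95, 7.5, 5], [-115, 7.5, 5], [-115, 7.5, 5]], "dr": [[0, 0, 0], [0, 0, 0], [0, 0, 0], [0, 0, 0], [0, 0, 0], [0, 0, 0], [0, 0, 0], [0, 0, 0], [0, 0, 0], [0, 0, 0]], "gripper": [0, 0, 0, 0, 0, 0, 0, 0, 0, 0]}}

```text
t: 20.48
eef_pos: [0.4748, -0.0866, 0.2112]
eef_rot: [0.698, -0.12, 0.696, 0.119]
ft_force: [0.0, 0.4, -0.6]
grip_width: 0.0004
```

```bash
python3 snap.py 14;python3 fit.py '{"10":[93.8,-12.6],"11":[48.3,86.9],"12":[-55,82.9],"13":[-79.9,50.3],"14":[-79.9,50.3]}'
```

```text
20.57 [ 0.4737 -0.0862  0.2094] base [[-0.0776  0.0584]] [ 0.5  -0.37 -0.16] [-0.34  0.25  1.62  0.    1.27 -0.68]
T [-18.5  34.9  75.5 115.8 154.4 194.  235.7 274.9 343.9  55.1 120.3 144.1
 144.1] [-29.4 -12.1   5.7  22.   24.1  14.  -24.  -18.9 -27.6  -3.5  22.6  24.6
  24.6] [0.85 0.71 0.64 0.72 0.69 0.61 0.26 0.65 0.85 0.61 0.7  0.7  0.7 ]
[ -2.96 144.31  27.35] [ 0.3  0.1  1.2 -0.9 -0.1  0.8 20.4 -1.9 -1.1  0.9 -0.6 -0.2 -0.2]
S [-18.5  34.9  75.5 115.8 154.4 194.  235.7 274.9 343.9  55.1 120.3 144.1
 144.1] [-25.9 -10.    8.9  23.   26.5  16.5  -0.6 -16.4 -25.4  -0.6  25.   26.5
  26.5] [0.42 0.4  0.34 0.45 0.47 0.46 0.31 0.37 0.41 0.29 0.47 0.48 0.48]
[ -0.19 145.47  26.7 ] [ 0.1  0.4  0.   0.  -0.3  1.   0.3 -0.7 -0.2  0.2 -1.   0.   0. ]
```

View pics/n14.png

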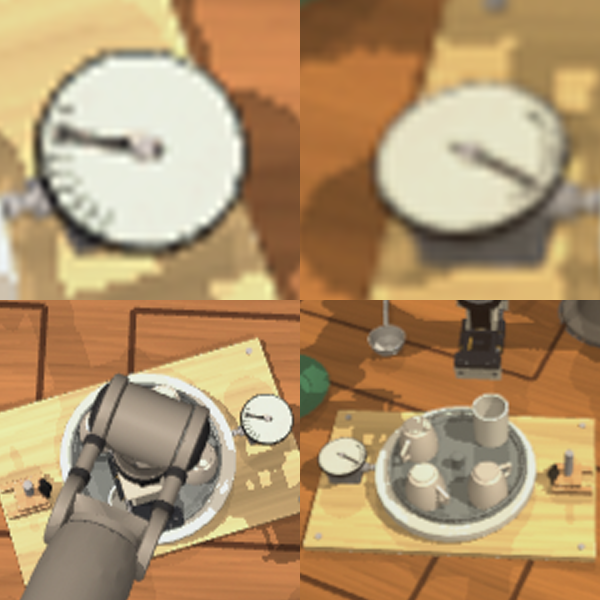

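```bash
python3 - <<'E'
from h import *
import pickle
th={0:-18.5,3:34.9,4:75.5,5:115.8,6:154.4,7:194,8:235.7,9:274.9,10:-16.1,11:55.1,12:120.3,14:144.1}
g=np.linspace(-.14,.14,187)
X,Y=np.meshgrid(g,g[::-1]);out=[];tm=[]
for n,t in th.items():
    S=pickle.load(open(f'f{n}.pkl','rb'))[1]; a=np.radians(t);c,s=np.cos(a),np.sin(a)
    b=np.c_[(c*X-s*Y).ravel(),(s*X+c*Y).ravel()+.006]
    w=W(b);q=proj(S,np.c_[w,np.full(len(w),.128)]).astype(np.float32)
    im=cv2.remap(S['color'][:,:,::-1],q[:,0].reshape(X.shape),q[:,1].reshape(X.shape),cv2.INTER_CUBIC)
    cv2.putText(im,str(n),(5,15),0,.5,(0,0,255),1);cv2.drawMarker(im,(93,93),(0,0,255),0,8);cv2.drawMarker(im,(93+63,93),(0,255,0),0,8);cv2.drawMarker(im,(93-63,93),(0,255,0),0,8);out.append(im)
cv2.imwrite('pics/cups.png',np.vstack([np.hstack(out[i:i+4]) for i in(0,4,8)]))
E
```

```text
(no output)
```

View pics/cups.png

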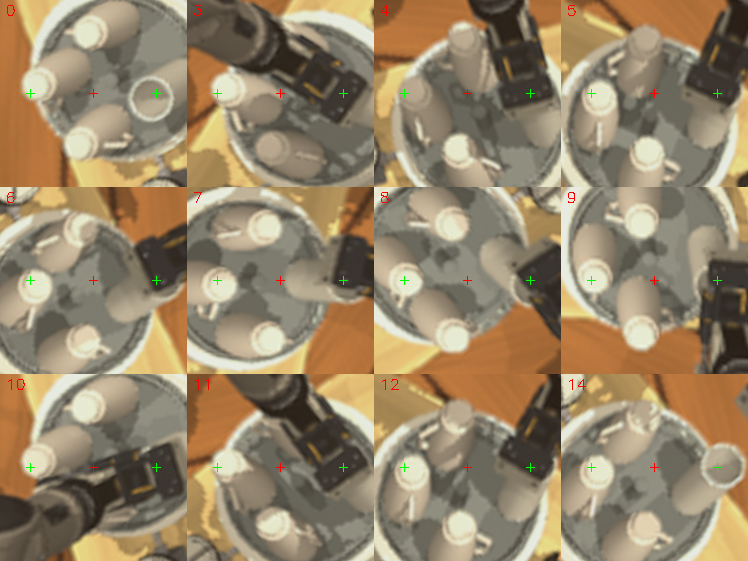

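```bash
python3 - <<'E'
import numpy as np
from scipy.optimize import least_squares
th={0:-18.5,3:34.9,5:115.8,6:154.4,7:194,8:235.7,9:274.9,10:-16.1,11:55.1,12:120.3,14:144.1}
px={0:(38,85),3:(41,90),5:(39,100),6:(36,99),7:(34,97),8:(33,92),9:(35,90),10:(38,86),11:(42,92),12:(39,100),14:(38,99)}
B=[];T=[]
for n in px:
    a=np.radians(th[n]);x=(px[n][0]-93)*.28/186;y=(93-px[n][1])*.28/186
    B.append((np.cos(a)*x-np.sin(a)*y,np.sin(a)*x+np.cos(a)*y+.006));T.append(a)
B=np.array(B);T=np.array(T)
# circle centre fit
f=lambda p:np.hypot(*(B-p[:2]).T)-p[2]
r=least_squares(f,[0,0,.08]);print(r.x,(r.fun*1000).round(1))
al=np.degrees(np.arctan2(*(B-r.x[:2]).T[::-1])-T)%360; print(dict(zip(px,al.round(1))),al.mean(),al.std())
E
```

```text
[0.00344746 0.01103852 0.08400197] [ 0.7  0.   0.5  0.9  0.3  0.2 -1.4  0.8 -1.1  0.  -1. ]
{0: np.float64(175.8), 3: np.float64(178.4), 5: np.float64(183.6), 6: np.float64(182.0), 7: np.float64(181.3), 8: np.float64(179.0), 9: np.float64(179.5), 10: np.float64(176.8), 11: np.float64(179.0), 12: np.float64(183.4), 14: np.float64(182.0)} 180.08201368672982 2.4645421852151763
```

```bash
python3 - <<'E'
import numpy as np
from scipy.optimize import least_squares
ns=[0,3,5,6,7,8,9,10,11,12,14]
th=np.array([-18.5,34.9,115.8,154.4,194,235.7,274.9,-16.1,55.1,120.3,144.1])
al=np.array([175.8,178.4,183.6,182,181.3,179,179.5,176.8,179,183.4,182])-180
S=np.array([-25.9,-10,23,26.5,16.5,-.6,-16.4,-25.4,-.6,25,26.5]);T=np.array([-29.4,-12.1,22,24.1,14,np.nan,-18.9,-27.6,-3.5,22.6,24.6])
t=th+al;print(t)
for n in(S,T):
    m=~np.isnan(n);f=lambda p:(p[0]+p[2]*np.cos(np.radians(t-p[1]))-n)[m]
    r=least_squares(f,[0,145,27]);print(r.x,f(r.x).round(1))
E
```

```text
[-22.7  33.3 119.4 156.4 195.3 234.7 274.4 -19.3  54.1 123.7 146.1]
[-9.02762638e-02  1.44980762e+02  2.64333671e+01] [-0.   0.1  0.8 -0.7  0.3  0.6 -0.5 -0.1  0.1 -0.5 -0.2]
[ -2.40969072 145.15767209  26.80408951] [ 0.8 -0.3 -0.3 -0.2  0.8 -0.5 -0.6  0.6 -0.1 -0.2]
```

Emit:
{"api": "move_arm", "payload": {"translation": [[0, 20, 8], [0, 45, 18], [0, 70, 28], [0, 95, 38], [0, 120, 48], [0, 145, 58], [0, 170, 68], [0, 190, 76], [0, 190, 76], [0, 190, 76]], "dr": [[0, 0, 0], [0, 0, 0], [0, 0, 0], [0, 0, 0], [0, 0, 0], [0, 0, 0], [0, 0, 0], [0, 0, 0], [0, 0, 0], [0, 0, 0]], "gripper": [0, 0, 0, 0, 0, 0, 0, 0, 0, 0]}}

```text
t: 21.82
eef_pos: [0.4819, 0.1177, 0.2093]
eef_rot: [0.696, -0.12, 0.697, 0.12]
ft_force: [-0.5, -0.3, -0.8]
grip_width: 0.0003
```

```bash
python3 snap.py 15; python3 - <<'E'
from h import *
import pickle
T,S=pickle.load(open('f15.pkl','rb')); T0=pickle.load(open('f14.pkl','rb'))[0]
def ov(f,pts,k=6,h=190):
    im=cv2.resize(f['color'][:,:,::-1],None,fx=k,fy=k,interpolation=cv2.INTER_CUBIC); th=np.linspace(0,6.283,60)
    for (x,y,z,r,col) in pts:
        w=W([x,y])[0]; q=proj(f,np.c_[w[0]+r*np.cos(th),w[1]+r*np.sin(th),0*th+z])*k+2.5
        cv2.polylines(im,[q.round().astype(np.int32)],True,col,1)
    c=proj(f,np.r_[W([0,.21])[0],.1])[0]*k;x,y=int(c[0])-h,int(c[1])-h;return im[y:y+2*h,x:x+2*h]
p=[(0,.211,.108,.008,(0,0,255))]
cv2.imwrite('pics/post.png',np.hstack([ov(T0,p),ov(S,p)]))
E
```

```text
21.93 [0.4822 0.1175 0.2097] base [[-0.0016  0.2475]] [ 0.35 -0.51 -0.85] [ 0.08  0.28  1.58 -0.    1.28 -0.25]
```

View pics/post.png

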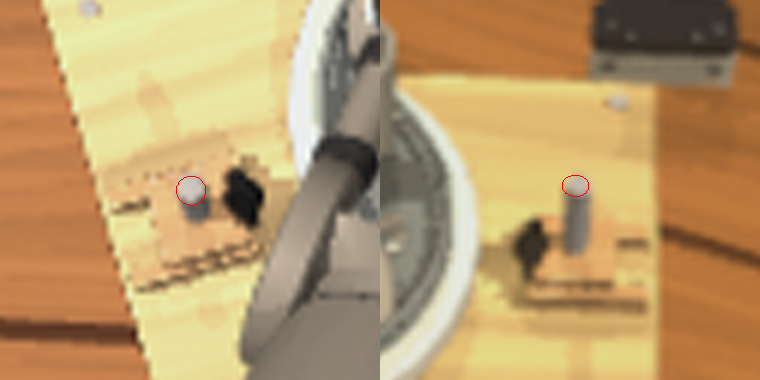

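View pics/n15.png

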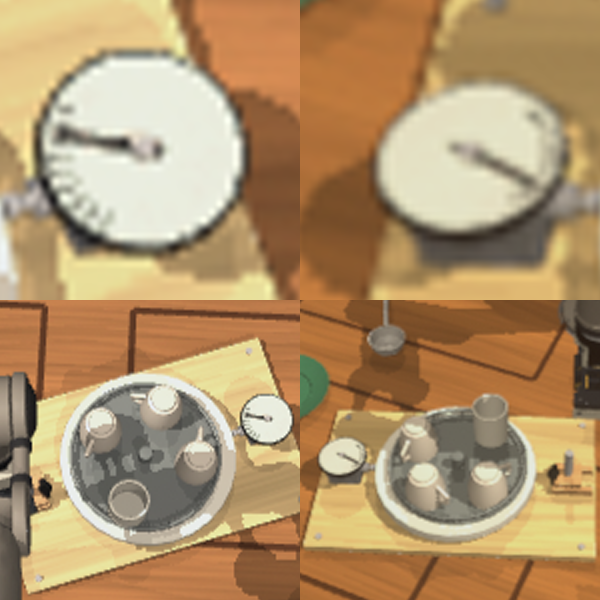

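Emit:
{"api": "move_arm", "payload": {"translation": [[25, 0, 1.5], [55, 0, 1.5], [85, 0, 1.5], [110, 0, 1.5], [124, 0, 1.5], [124, 0, 1.5], [124, -6, 1.5], [124, -12, 1.5], [124, -12, 1.5]], "dr": [[0, 0, 0], [0, 0, 0], [0, 0, 0], [0, 0, 0], [0, 0, 0], [0, 0, 0], [0, 0, 0], [0, 0, 0], [0, 0, 0]], "gripper": [0, 0, 0, 0, 0, 0, 0, 0, 0]}}

```text
t: 23.05
eef_pos: [0.4884, 0.1069, 0.0867]
eef_rot: [0.697, -0.119, 0.696, 0.119]
ft_force: [0.3, 0.6, -0.7]
grip_width: 0.0006
```

```bash
python3 snap.py 16
```

```text
23.15 [0.488  0.1073 0.0865] base [[0.0005 0.236 ]] [-0.34 -0.38  0.37] [ 0.06  0.42  1.75  0.    0.97 -0.28]
```

View pics/n16.png

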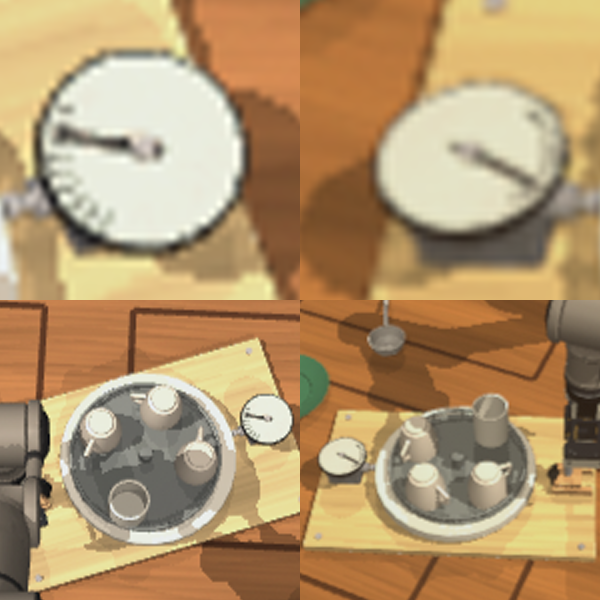

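Emit:
{"api": "move_arm", "payload": {"translation": [[0, -3, 0], [0, -6, 0], [0, -9, 0], [0, -12, 0], [0, -14.5, 0], [0, -17, 0], [0, -19, 0], [0, -21, 0], [0, -23, 0], [0, -24, 0], [0, -25, 0], [0, -25.5, 0]], "dr": [[0, 0, 0], [0, 0, 0], [0, 0, 0], [0, 0, 0], [0, 0, 0], [0, 0, 0], [0, 0, 0], [0, 0, 0], [0, 0, 0], [0, 0, 0], [0, 0, 0], [0, 0, 0]], "gripper": [0, 0, 0, 0, 0, 0, 0, 0, 0, 0, 0, 0]}}

```text
t: 24.65
eef_pos: [0.4963, 0.0834, 0.0861]
eef_rot: [0.697, -0.12, 0.697, 0.12]
ft_force: [0.4, 0.0, 0.2]
grip_width: 0.0003
```

```bash
cat > o.py <<'E'
from plant import robot
from h import *
o=robot.get_obs();R=Rt(o);print(o['t'],Bf(o['eef_pos']).round(5),'F tool',(R.T@o['ft_force']).round(2))
E
python3 o.py
```

```text
24.65 [[0.00034 0.21062]] F tool [-0.22 -0.09  0.38]
```

```bash
python3 snap.py 17; python3 - <<'E'
from h import *
import pickle
T,S=pickle.load(open('f17.pkl','rb'))
def ov(f,k=6,h=190):
    im=cv2.resize(f['color'][:,:,::-1],None,fx=k,fy=k,interpolation=cv2.INTER_CUBIC)
    c=proj(f,np.r_[W([0,.2])[0],.08])[0]*k;x,y=int(c[0])-h,int(c[1])-h;return im[y:y+2*h,x:x+2*h]
cv2.imwrite('pics/post17.png',np.hstack([ov(T),ov(S)]))
E
```

```text
24.75 [0.4963 0.0834 0.0861] base [[0.0003 0.2107]] [ 0.42  0.08 -0.31] [ 0.01  0.43  1.74  0.    0.98 -0.33]
```

View pics/post17.png

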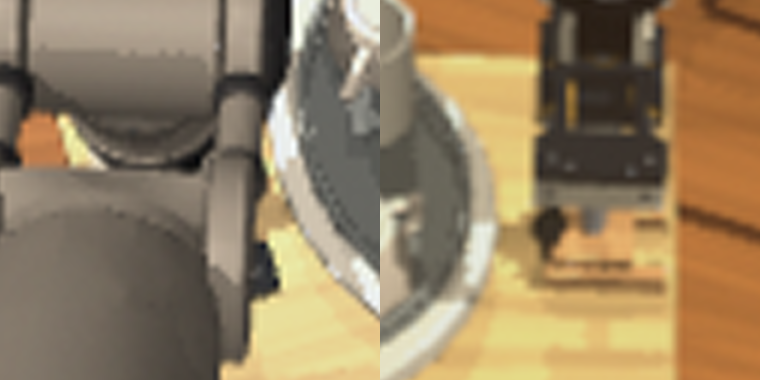

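```bash
python3 - <<'E'
from h import *
import pickle
T,S=pickle.load(open('f17.pkl','rb'));S15=pickle.load(open('f15.pkl','rb'))[1];S16=pickle.load(open('f16.pkl','rb'))[1]
def ov(f,pts,k=6,h=190):
    im=cv2.resize(f['color'][:,:,::-1],None,fx=k,fy=k,interpolation=cv2.INTER_CUBIC)
    for p,c in pts:
        q=proj(f,np.r_[W(p[:2])[0],p[2]])[0]*k+2.5; cv2.drawMarker(im,tuple(int(v) for v in q),c,0,14,1)
    c=proj(f,np.r_[W([0,.21])[0],.1])[0]*k;x,y=int(c[0])-h,int(c[1])-h;return im[y:y+2*h,x:x+2*h]
g=(0,255,0);r=(0,0,255)
cv2.imwrite('pics/cmp.png',np.hstack([ov(S16,[((.0005,.236,.0865),r),((0,.211,.108),g)]),ov(S,[((.0003,.2107,.0861),r),((0,.211,.108),g)])]))
E
```

```text
(no output)
```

View pics/cmp.png

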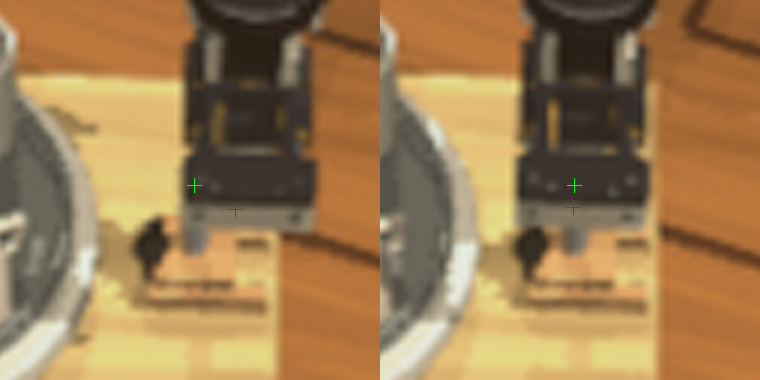

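```bash
python3 - <<'E'
from h import *
import pickle
def ov(n,pt,k=5,h=200):
    f=pickle.load(open(f'f{n}.pkl','rb'))[1]
    im=cv2.resize(f['color'][:,:,::-1],None,fx=k,fy=k,interpolation=cv2.INTER_CUBIC)
    P=np.array(pt); ex=np.array([.944,.329,0]);ey=np.array([-.329,.944,0])
    def pl(z,hx,hy,c):
        q=proj(f,np.array([P+[0,0,z]+i*hx*ex+j*hy*ey for i,j in((1,1),(1,-1),(-1,-1),(-1,1))]))*k+2
        cv2.polylines(im,[q.round().astype(np.int32)],True,c,1)
    pl(0,.019,.0095,(0,0,255));pl(.066,.095,.0375,(0,255,0)); pl(.066,.0375,.095,(255,0,0))
    c=proj(f,P)[0]*k;x,y=max(0,int(c[0])-h),int(c[1])-h;return im[y:y+2*h,x:x+2*h]
cv2.imwrite('pics/grip.png',np.hstack([ov(1,(.6395,-.09,.208)),ov(14,(.4737,-.0862,.2094))]))
E
```

```text
(no output)
```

View pics/grip.png

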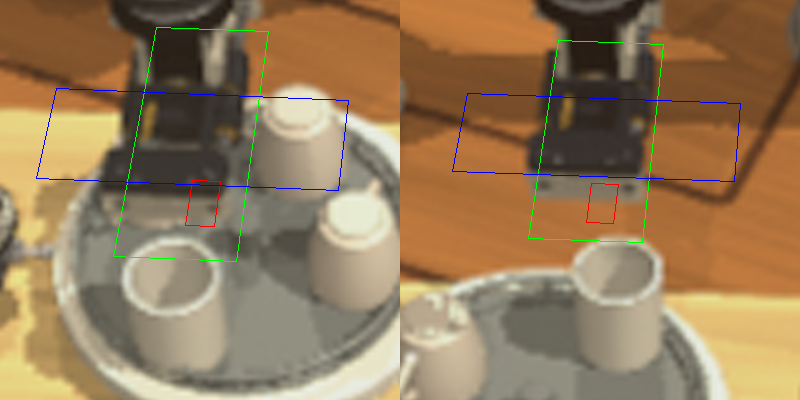

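```bash
python3 - <<'E'
from h import *
import pickle
def ov(n,pt,k=10,h=200):
    f=pickle.load(open(f'f{n}.pkl','rb'))[1]
    im=cv2.resize(f['color'][:,:,::-1],None,fx=k,fy=k,interpolation=cv2.INTER_CUBIC)
    P=np.array(pt)
    c=proj(f,P)[0]*k;cv2.drawMarker(im,tuple(int(v) for v in c+4.5),(0,0,255),0,16,1);x,y=max(0,int(c[0])-h),int(c[1])-h-60;return im[y:y+2*h,x:x+2*h]
a=np.hstack([ov(1,(.6395,-.09,.208)),ov(15,(.4822,.1175,.2097))])
cv2.imwrite('pics/grip2.png',a)
E
```

```text
(no output)
```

View pics/grip2.png

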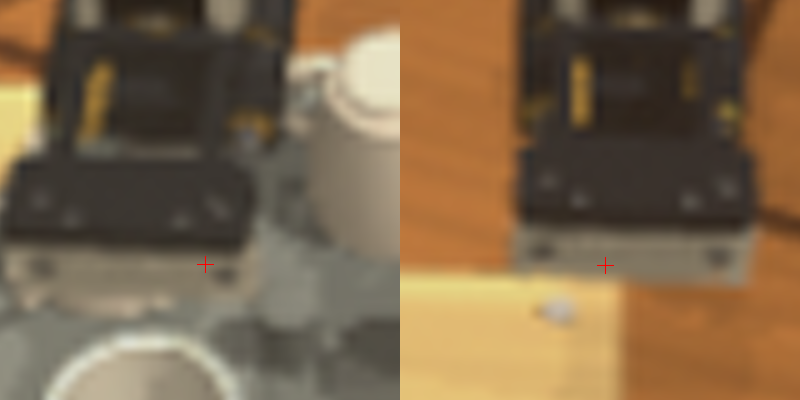

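```bash
python3 - <<'E'
from h import *
import pickle
def ov(n,i,k=5,h=130):
    f=pickle.load(open(f'f{n}.pkl','rb'))[i]
    im=cv2.resize(f['color'][:,:,::-1],None,fx=k,fy=k,interpolation=cv2.INTER_CUBIC)
    c=proj(f,np.r_[W([0,.19])[0],.06])[0]*k;x,y=max(0,int(c[0])-h),int(c[1])-h;im=im[y:y+2*h,x:x+2*h].copy();cv2.line(im,(h,0),(h,2*h),(0,0,255),1);return im
a=np.vstack([np.hstack([ov(n,i) for n in (15,16,17)]) for i in (0,1)])
cv2.imwrite('pics/cmp2.png',a)
E
```

View pics/cmp2.png

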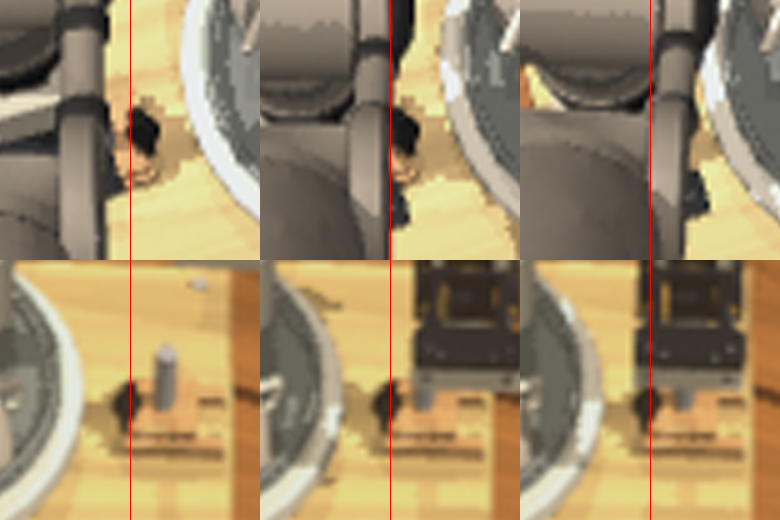

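Emit:
{"api": "move_arm", "payload": {"translation": [[0, 10, 0], [0, 22, 0], [0, 28, 0], [0, 28, 0], [10, 28, 0], [20, 28, 0], [28, 28, 0], [28, 28, 0], [28, 28, 0]], "dr": [[0, 0, 0], [0, 0, 0], [0, 0, 0], [0, 0, 0], [0, 0, 0], [0, 0, 0], [0, 0, 0], [0, 0, 0], [0, 0, 0]], "gripper": [0, 0, 0, 0, 0, 0, 0, 0, 0]}}

```text
t: 25.88
eef_pos: [0.4871, 0.1097, 0.0581]
eef_rot: [0.697, -0.12, 0.697, 0.12]
ft_force: [0.2, 0.1, -0.6]
grip_width: 0.0003
```

```bash
python3 o.py; python3 snap.py 18; python3 - <<'E'
from h import *
import pickle
f=pickle.load(open('f18.pkl','rb'));
ims=[]
for i in (0,1):
    k=4;im=cv2.resize(f[i]['color'][:,:,::-1],None,fx=k,fy=k,interpolation=cv2.INTER_CUBIC)
    q=proj(f[i],np.r_[W([0,.238])[0],.058])[0]*k+1.5;cv2.drawMarker(im,tuple(int(v) for v in q),(0,0,255),0,12,1)
    c=proj(f[i],np.r_[W([0,.2])[0],.1])[0]*k;x,y=max(0,int(c[0])-200),max(0,int(c[1])-250);ims.append(im[y:y+400,x:x+400])
cv2.imwrite('pics/v18.png',np.hstack(ims))
E
```

```text
25.875 [[0.00046 0.23857]] F tool [0.57 0.05 0.23]
25.98 [0.4873 0.1098 0.0584] base [[0.0006 0.2385]] [-0.42 -1.03 -0.36] [ 0.07  0.46  1.78  0.    0.9  -0.27]
```

View pics/v18.png

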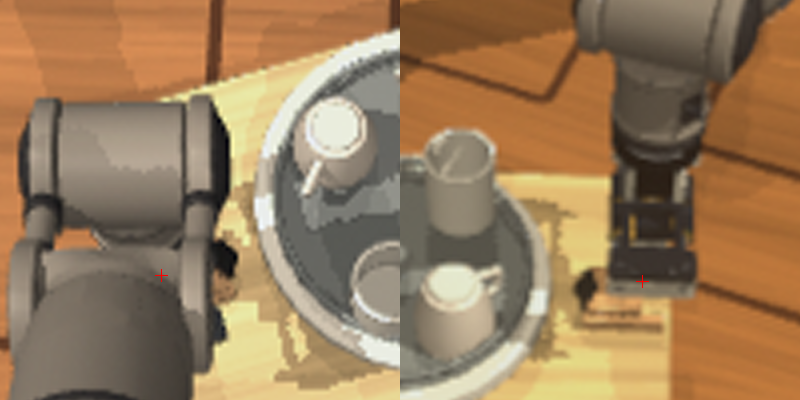

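Emit:
{"api": "move_arm", "payload": {"translation": [[0, -3, 0], [0, -6, 0], [0, -9, 0], [0, -12, 0], [0, -14, 0], [0, -15, 0]], "dr": [[0, 0, 0], [0, 0, 0], [0, 0, 0], [0, 0, 0], [0, 0, 0], [0, 0, 0]], "gripper": [0, 0, 0, 0, 0, 0]}}

```text
t: 26.72
eef_pos: [0.492, 0.0958, 0.0582]
eef_rot: [0.697, -0.12, 0.697, 0.12]
ft_force: [-1.0, 3.8, 1.7]
grip_width: 0.0008
```

```bash
python3 o.py; python3 snap.py 19
```

```text
26.725 [[0.00039 0.22377]] F tool [-1.68  3.89  0.36]
26.82 [0.492  0.0957 0.0582] base [[0.0004 0.2237]] [-1.37  4.    1.22] [ 0.04  0.46  1.78  0.    0.9  -0.3 ]
```

View pics/n19.png

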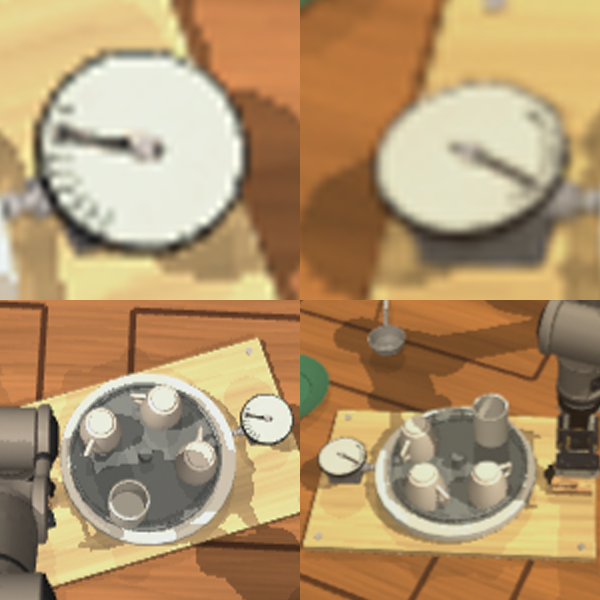

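Emit:
{"api": "move_arm", "payload": {"translation": [[0, -2, 0], [0, -4, 0], [0, -6, 0], [0, -8, 0], [0, -10, 0], [0, -11, 0], [0, -11, 0]], "dr": [[0, 0, 0], [0, 0, 0], [0, 0, 0], [0, 0, 0], [0, 0, 0], [0, 0, 0], [0, 0, 0]], "gripper": [0, 0, 0, 0, 0, 0, 0]}}

```text
t: 27.7
eef_pos: [0.4958, 0.0851, 0.0582]
eef_rot: [0.697, -0.12, 0.697, 0.12]
ft_force: [-0.2, 3.2, 0.8]
grip_width: 0.0006
```

```bash
python3 o.py; python3 snap.py 20;  python3 - <<'E'
from h import *
import pickle
def ov(n,i,k=6,h=190):
    f=pickle.load(open(f'f{n}.pkl','rb'))[i]
    im=cv2.resize(f['color'][:,:,::-1],None,fx=k,fy=k,interpolation=cv2.INTER_CUBIC)
    c=proj(f,np.r_[W([0,.19])[0],.06])[0]*k;x,y=max(0,int(c[0])-h),int(c[1])-h;im=im[y:y+2*h,x:x+2*h].copy();cv2.line(im,(h,0),(h,2*h),(0,0,255),1);return im
cv2.imwrite('pics/v20.png',np.hstack([ov(20,0),ov(20,1)]))
E
```

```text
27.7 [[0.00039 0.21244]] F tool [-0.84  3.07  0.9 ]
27.8 [0.4957 0.0851 0.0581] base [[0.0004 0.2125]] [-0.48  1.96  1.13] [ 0.02  0.46  1.77 -0.    0.91 -0.32]
```

View pics/v20.png

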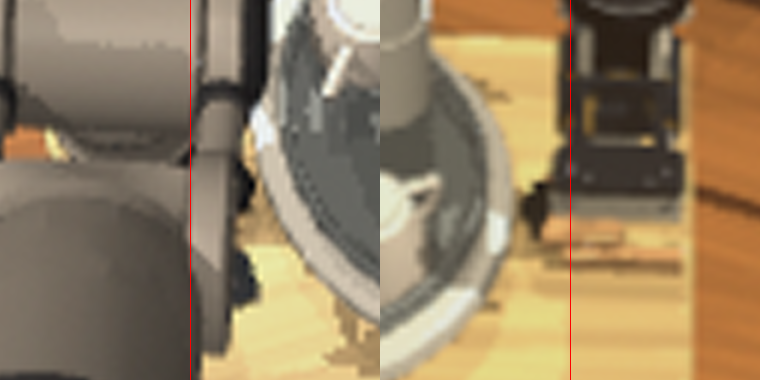

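Emit:
{"api": "move_arm", "payload": {"translation": [[0, -1.5, 0], [0, -3, 0], [0, -4.5, 0], [0, -5.5, 0], [0, -6, 0], [0, -6, 0]], "dr": [[0, 0, 0], [0, 0, 0], [0, 0, 0], [0, 0, 0], [0, 0, 0], [0, 0, 0]], "gripper": [0, 0, 0, 0, 0, 0]}}

```text
t: 28.55
eef_pos: [0.4969, 0.0817, 0.0581]
eef_rot: [0.697, -0.118, 0.697, 0.121]
ft_force: [-2.7, 13.2, 3.2]
grip_width: 0.0005
```

```bash
python3 o.py
```

```text
28.55 [[0.00028 0.20885]] F tool [-3.2  13.35  1.89]
```

Emit:
{"api": "move_arm", "payload": {"translation": [[0, -0.5, 0], [0, -1, 0], [0, -1, 0]], "dr": [[0, 0, 0], [0, 0, 0], [0, 0, 0]], "gripper": [0, 0, 0]}}

```text
t: 28.92
eef_pos: [0.4969, 0.0815, 0.0581]
eef_rot: [0.697, -0.118, 0.697, 0.121]
ft_force: [-3.3, 17.9, 4.4]
grip_width: 0.0005
```

```bash
python3 o.py
```

```text
28.925 [[0.0003  0.20869]] F tool [-4.3  17.95  2.87]
```

Emit:
{"api": "move_arm", "payload": {"translation": [[0, 2, 0], [0, 5, 0], [0, 12, 0], [0, 25, 0], [0, 30, 0], [-20, 30, 0], [-50, 30, 0], [-85, 30, 0], [-120, 30, 0], [-150, 30, 0], [-150, 70, 0], [-150, 70, 0]], "dr": [[0, 0, 0], [0, 0, 0], [0, 0, 0], [0, 0, 0], [0, 0, 0], [0, 0, 0], [0, 0, 0], [0, 0, 0], [0, 0, 0], [0, 0, 0], [0, 0, 0], [0, 0, 0]], "gripper": [0, 0, 0, 0, 0, 0, 0, 0, 0, 0, 0, 0]}}

```text
t: 30.42
eef_pos: [0.4738, 0.1464, 0.2085]
eef_rot: [0.697, -0.121, 0.697, 0.121]
ft_force: [0.1, -0.3, -0.9]
grip_width: 0.0005
```

```bash
python3 o.py; python3 snap.py 21;  python3 - <<'E'
from needle import *
for n in (14,15,16,19,20,21):
    T,S=pickle.load(open(f'f{n}.pkl','rb')); print(n,ang(score(rect(T),4,3)),ang(score(rect(S),-2,6)))
def ov(n,i,k=6,h=190):
    f=pickle.load(open(f'f{n}.pkl','rb'))[i]
    im=cv2.resize(f['color'][:,:,::-1],None,fx=k,fy=k,interpolation=cv2.INTER_CUBIC)
    th=np.linspace(0,6.283,60)
    for y,c in((.187,(0,0,255)),(.191,(0,255,0))):
        w=W([0,y])[0]; q=proj(f,np.c_[w[0]+.008*np.cos(th),w[1]+.008*np.sin(th),0*th+.108])*k+2.5
        cv2.polylines(im,[q.round().astype(np.int32)],True,c,1)
    c=proj(f,np.r_[W([0,.19])[0],.06])[0]*k;x,y=max(0,int(c[0])-h),int(c[1])-h;return im[y:y+2*h,x:x+2*h]
cv2.imwrite('pics/v21.png',np.hstack([ov(21,0),ov(21,1)]))
E
```

```text
30.425 [[1.2000e-04 2.7753e-01]] F tool [ 0.85 -0.29  0.02]
30.52 [0.4744 0.1448 0.208 ] base [[2.000e-04 2.759e-01]] [ 0.05 -0.5  -0.15] [ 0.14  0.28  1.58 -0.    1.28 -0.2 ]
14 (np.float64(24.623819888903913), np.float64(0.7006050077340757)) (np.float64(26.48484004400522), np.float64(0.4833243347359148))
15 (np.float64(24.613187197875067), np.float64(0.7054571201966001)) (np.float64(26.474597013845354), np.float64(0.4826049729842337))
16 (np.float64(24.612011886515134), np.float64(0.7036422152460787)) (np.float64(26.48669338221807), np.float64(0.4840908937094933))
19 (np.float64(24.61496275768144), np.float64(0.7019238756678339)) (np.float64(26.490288961904575), np.float64(0.48447742397496374))
20 (np.float64(24.617376670429756), np.float64(0.7027084636958647)) (np.float64(26.48760192084552), np.float64(0.4816600077901789))
21 (np.float64(24.627190578922004), np.float64(0.7151066486706174)) (np.float64(26.866150735698472), np.float64(0.4868645087294564))
```

View pics/v21.png

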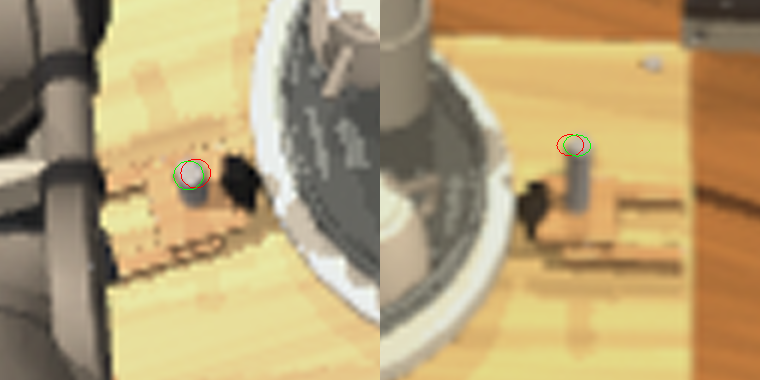

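View pics/n21.png

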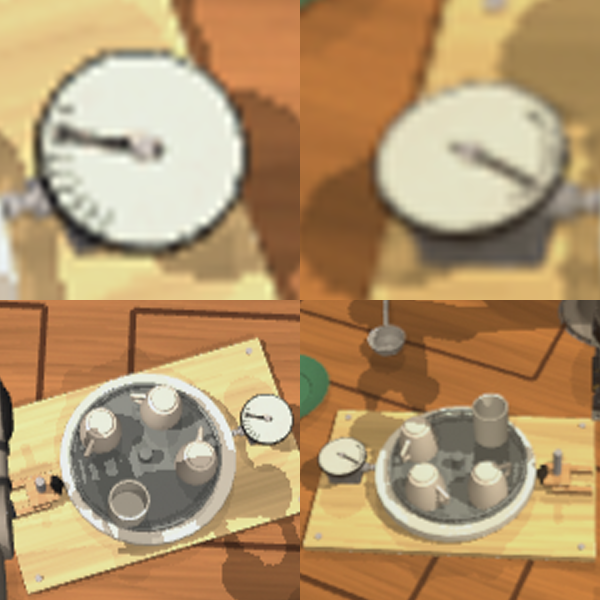

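```bash
python3 - <<'E'
from h import *
import pickle
def ov(n,i,k=12,h=195):
    f=pickle.load(open(f'f{n}.pkl','rb'))[i]
    im=cv2.resize(f['color'][:,:,::-1],None,fx=k,fy=k,interpolation=cv2.INTER_CUBIC)
    c=proj(f,np.r_[W([0,.165])[0],.05])[0]*k;x,y=max(0,int(c[0])-h),int(c[1])-h;return im[y:y+2*h,x:x+2*h]
cv2.imwrite('pics/v21z.png',np.hstack([ov(21,0),ov(21,1)]))
def ov2(n,i,k=3):
    f=pickle.load(open(f'f{n}.pkl','rb'))[i]
    im=cv2.resize(f['color'][:,:,::-1],None,fx=k,fy=k,interpolation=cv2.INTER_CUBIC);th=np.linspace(0,6.283,200)
    for y,z,c in((.005,.054,(0,255,0)),(-.001,.054,(0,0,255))):
        w=W([0,y])[0]; q=proj(f,np.c_[w[0]+.15*np.cos(th),w[1]+.15*np.sin(th),0*th+z])*k+1
        cv2.polylines(im,[q.round().astype(np.int32)],True,c,1)
    c=proj(f,np.r_[W([0,0])[0],.05])[0]*k;x,y=max(0,int(c[0])-195),int(c[1])-195;return im[y:y+390,x:x+390]
cv2.imwrite('pics/v21r.png',np.hstack([ov2(21,0),ov2(21,1)]))
E
```

```text
(no output)
```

View pics/v21z.png

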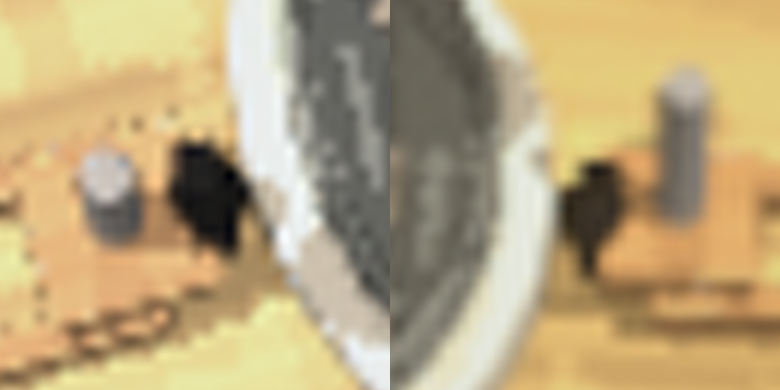

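View pics/v21r.png

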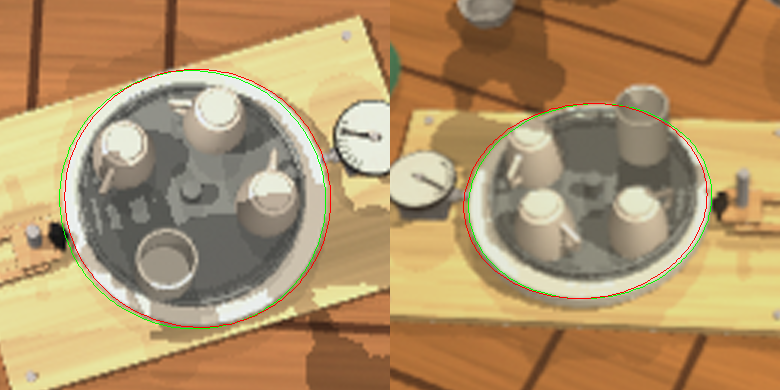

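```bash
python3 - <<'E'
from h import *
import pickle
from scipy.optimize import minimize
fr={n:pickle.load(open(f'f{n}.pkl','rb')) for n in (0,2,14,15,21)}
def shift(a,b,i,boxc,hw,hh):
    k=8
    A=cv2.resize(fr[a][i]['color'],None,fx=k,fy=k,interpolation=cv2.INTER_CUBIC);B=cv2.resize(fr[b][i]['color'],None,fx=k,fy=k,interpolation=cv2.INTER_CUBIC)
    c=(boxc*k).astype(int);t=A[c[1]-hh*k:c[1]+hh*k,c[0]-hw*k:c[0]+hw*k]
    m=10*k;s=B[c[1]-hh*k-m:c[1]+hh*k+m,c[0]-hw*k-m:c[0]+hw*k+m]
    r=cv2.matchTemplate(s,t,cv2.TM_CCOEFF_NORMED);_,v,_,l=cv2.minMaxLoc(r);return (np.array(l)-m)/k,v
for i,a in((0,14),(0,2),(1,15),(1,14)):
    f=fr[a][i]
    for nm,p,z in(('post',.211,.09),('pad',.187,.05),('screwL',None,None)):
        if p is None: continue
        w=np.r_[W([0,p])[0],z];c=proj(f,w)[0]
        d,v=shift(a,21,i,c,5,6)
        per=(proj(f,np.r_[W([0,p-.01])[0],z])[0]-c)/10
        print('TS'[i],a,nm,d,round(v,3),'mm',round(d@per/(per@per),2))
# triangulate post top in 21
k=12;h=195
pt={}
for i,uv in((0,(105,172)),(1,(297,88))):
    f=fr[21][i];c=proj(f,np.r_[W([0,.165])[0],.05])[0]*k;o=np.array([max(0,int(c[0])-h),int(c[1])-h]);pt[i]=(o+uv-5.5)/k
r=minimize(lambda X:sum(((proj(fr[21][i],X)[0]-pt[i])**2).sum() for i in pt),np.r_[W([0,.19])[0],.1],method='Nelder-Mead',options=dict(xatol=1e-5,fatol=1e-6));print(r.x,Bf(r.x),r.fun)
E
```

```text
T 14 post [ 6.125 -1.75 ] 0.965 mm 20.95
T 14 pad [ 5.875 -1.625] 0.96 mm 20.55
T 2 post [6.125 4.375] 0.344 mm 15.32
T 2 pad [5.375 4.   ] 0.679 mm 13.63
S 15 post [-5.625 -0.5  ] 0.976 mm 20.42
S 15 pad [-5.25  -0.125] 0.898 mm 19.43
S 14 post [-5.625 -0.5  ] 0.976 mm 20.42
S 14 pad [-5.25  -0.125] 0.898 mm 19.43
[0.50410196 0.06577672 0.11077901] [[0.00180669 0.19145263]] 0.4353145722843933
```

Emit:
{"api": "move_arm", "payload": {"translation": [[0, -20, 0], [0, -45, 0], [0, -70, 0.5], [0, -84, 1], [0, -84, 1], [25, -84, 1], [55, -84, 1], [85, -84, 1], [110, -84, 1], [130, -84, 1], [136, -84, 1], [136, -84, 1]], "dr": [[0, 0, 0], [0, 0, 0], [0, 0, 0], [0, 0, 0], [0, 0, 0], [0, 0, 0], [0, 0, 0], [0, 0, 0], [0, 0, 0], [0, 0, 0], [0, 0, 0], [0, 0, 0]], "gripper": [90, 90, 90, 90, 90, 90, 90, 90, 90, 90, 90, 90]}}

```text
t: 32.02
eef_pos: [0.5035, 0.0662, 0.0723]
eef_rot: [0.697, -0.12, 0.697, 0.12]
ft_force: [0.2, -0.2, 0.1]
grip_width: 0.0898
```

```bash
python3 o.py; python3 snap.py 22;  python3 - <<'E'
from h import *
import pickle
def ov(n,i,k=4,h=195):
    f=pickle.load(open(f'f{n}.pkl','rb'))[i]
    im=cv2.resize(f['color'][:,:,::-1],None,fx=k,fy=k,interpolation=cv2.INTER_CUBIC)
    c=proj(f,np.r_[W([0,.19])[0],.1])[0]*k;x,y=max(0,int(c[0])-h),int(c[1])-h;return im[y:y+2*h,x:x+2*h]
cv2.imwrite('pics/v22.png',np.hstack([ov(22,0),ov(22,1)]))
E
```

```text
32.025 [[0.00142 0.19207]] F tool [-0.08 -0.22  0.17]
32.12 [0.5041 0.066  0.0729] base [[0.0019 0.1917]] [ 0.44 -0.05  0.51] [-0.02  0.45  1.74  0.    0.95 -0.36]
```

View pics/v22.png

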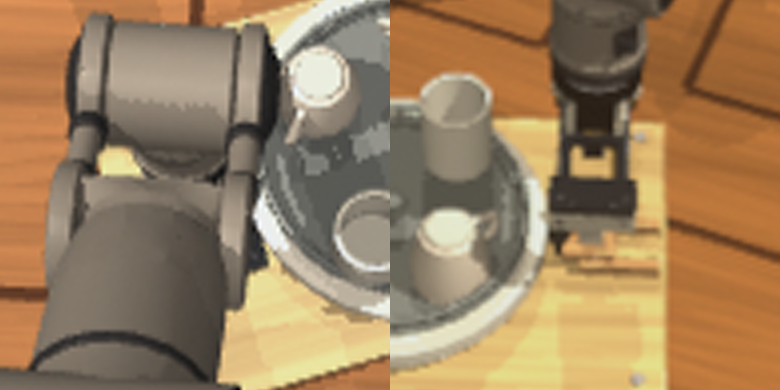

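Emit:
{"api": "move_arm", "payload": {"translation": [[0, 0, 0], [0, 0, 0], [0, 0, 0], [0, 0, 0], [0, 0, 0], [0, 0, 0], [0, 0, 0], [0, 0, 0]], "dr": [[0, 0, 0], [0, 0, 0], [0, 0, 0], [0, 0, 0], [0, 0, 0], [0, 0, 0], [0, 0, 0], [0, 0, 0]], "gripper": [70, 50, 30, 20, 10, 10, 10, 10], "newtons": 15}}

```text
t: 33.12
eef_pos: [0.5014, 0.0653, 0.0718]
eef_rot: [0.695, -0.12, 0.699, 0.12]
ft_force: [-4.9, -3.6, 8.2]
grip_width: 0.0148
```

```bash
python3 o.py
```

```text
33.125 [[-0.00091  0.1919 ]] F tool [-8.2  -1.79 -5.82]
```

Emit:
{"api": "move_arm", "payload": {"translation": [[-1, 0, -1], [-2, 0, -2.5], [-2, 0, -2.5], [-2, 0, -2.5]], "dr": [[0, 0, 0], [0, 0, 0], [0, 0, 0], [0, 0, 0]], "gripper": [10, 10, 10, 10]}}

```text
t: 33.62
eef_pos: [0.5014, 0.0652, 0.0726]
eef_rot: [0.697, -0.119, 0.697, 0.12]
ft_force: [4.8, 0.4, -17.8]
grip_width: 0.0146
```

```bash
python3 o.py
```

```text
33.625 [[-0.00097  0.19181]] F tool [17.82 -1.29  4.7 ]
```

Emit:
{"api": "move_arm", "payload": {"translation": [[0.7, 0, 0.6], [1.4, 0, 1.1], [1.4, 0, 1.1]], "dr": [[0, 0, 0], [0, 0, 0], [0, 0, 0]], "gripper": [10, 10, 10]}}

```text
t: 34.0
eef_pos: [0.5015, 0.0652, 0.0724]
eef_rot: [0.696, -0.12, 0.697, 0.12]
ft_force: [-1.8, -1.4, -10.4]
grip_width: 0.015
```

```bash
python3 o.py
```

```text
34.0 [[-0.00085  0.19181]] F tool [10.39 -0.73 -2.13]
```

Emit:
{"api": "move_arm", "payload": {"translation": [[0.8, -0.5, 0.4], [0.8, -1, 0.4], [0.8, -1.5, 0.4], [0.8, -1.5, 0.4]], "dr": [[0, 0, 0], [0, 0, 0], [0, 0, 0], [0, 0, 0]], "gripper": [10, 10, 10, 10]}}

```text
t: 34.5
eef_pos: [0.5015, 0.0652, 0.0723]
eef_rot: [0.696, -0.119, 0.698, 0.12]
ft_force: [-7.0, 3.4, -1.7]
grip_width: 0.015
```

```bash
python3 o.py
```

```text
34.5 [[-0.00083  0.19173]] F tool [ 1.73  5.56 -5.48]
```

Emit:
{"api": "move_arm", "payload": {"translation": [[0, -0.5, -0.6], [0, -1, -1.2], [0, -1, -1.2], [0, -1, -1.2]], "dr": [[0, 0, 0], [0, 0, 0], [0, 0, 0], [0, 0, 0]], "gripper": [10, 10, 10, 10]}}

```text
t: 35.0
eef_pos: [0.5016, 0.065, 0.0723]
eef_rot: [0.697, -0.118, 0.697, 0.121]
ft_force: [-4.2, 9.1, -4.3]
grip_width: 0.0149
```

```bash
python3 o.py
```

```text
35.0 [[-0.00085  0.19154]] F tool [ 4.35  9.93 -0.92]
```

Emit:
{"api": "move_arm", "payload": {"translation": [[0, 0, 0], [0, 0, 0], [0, 0, 0], [0, 0, 0], [-20, 0, 0], [-50, 0, 0], [-85, 0, 0], [-120, 0, 0], [-140, 30, 0], [-140, 60, 0], [-140, 80, 0], [-140, 80, 0]], "dr": [[0, 0, 0], [0, 0, 0], [0, 0, 0], [0, 0, 0], [0, 0, 0], [0, 0, 0], [0, 0, 0], [0, 0, 0], [0, 0, 0], [0, 0, 0], [0, 0, 0], [0, 0, 0]], "gripper": [40, 90, 90, 90, 90, 90, 90, 90, 90, 90, 90, 90]}}

```text
t: 36.5
eef_pos: [0.4753, 0.1389, 0.2121]
eef_rot: [0.697, -0.12, 0.697, 0.12]
ft_force: [-0.8, 0.0, -0.2]
grip_width: 0.0899
```

```bash
python3 o.py; python3 snap.py 23; python3 - <<'E'
from needle import *
for n in (15,21,23):
    T,S=pickle.load(open(f'f{n}.pkl','rb')); print(n,ang(score(rect(T),4,3)),ang(score(rect(S),-2,6)))
from scipy.optimize import least_squares
fr={n:pickle.load(open(f'f{n}.pkl','rb')) for n in (0,14,15,21,23)}
def shift(a,b,i,boxc,hw,hh):
    k=8
    A=cv2.resize(fr[a][i]['color'],None,fx=k,fy=k,interpolation=cv2.INTER_CUBIC);B=cv2.resize(fr[b][i]['color'],None,fx=k,fy=k,interpolation=cv2.INTER_CUBIC)
    c=(boxc*k).astype(int);t=A[c[1]-hh*k:c[1]+hh*k,c[0]-hw*k:c[0]+hw*k]
    m=10*k;s=B[c[1]-hh*k-m:c[1]+hh*k+m,c[0]-hw*k-m:c[0]+hw*k+m]
    r=cv2.matchTemplate(s,t,cv2.TM_CCOEFF_NORMED);_,v,_,l=cv2.minMaxLoc(r);return (np.array(l)-m)/k,v
for i in(0,1):
    f=fr[21][i];w=np.r_[W([0,.191])[0],.09];c=proj(f,w)[0]
    print('post 21->23',shift(21,23,i,c,5,6))
# rim outline centre in T/S frames 0 and 23: fit edge of white rim outer
for n in(0,15,23):
  for i in (0,1):
    f=fr[n][i];g=cv2.cvtColor(f['color'],cv2.COLOR_RGB2HSV)[:,:,1].astype(np.float32)
    pts=[]
    for th in np.radians(np.arange(0,360,3)):
        r=np.arange(.135,.172,.0005);w=W(np.c_[r*np.cos(th),.003+r*np.sin(th)]);q=proj(f,np.c_[w,0*r+.054]).astype(np.float32)
        v=cv2.remap(g,q[:,:1],q[:,1:],cv2.INTER_LINEAR)[:,0];d=np.convolve(v,np.r_[np.ones(8),-np.ones(8)],'same');d[:8]=d[-8:]=0
        j=d.argmax()
        if d[j]>250: pts.append((r[j]*np.cos(th),.003+r[j]*np.sin(th)))
    pts=np.array(pts)
    h=least_squares(lambda p:np.hypot(*(pts-p[:2]).T)-p[2],[0,0,.15],loss='soft_l1',f_scale=.001);print(n,'TS'[i],len(pts),h.x.round(4))
E
```

```text
36.5 [[-0.0009   0.27002]] F tool [ 0.22  0.3  -0.74]
36.6 [0.4759 0.1377 0.2119] base [[-0.0008  0.2687]] [ 0.28 -0.67  0.71] [ 0.13  0.28  1.58 -0.    1.29 -0.21]
15 (np.float64(24.613187197875067), np.float64(0.7054571201966001)) (np.float64(26.474597013845354), np.float64(0.4826049729842337))
21 (np.float64(24.627190578922004), np.float64(0.7151066486706174)) (np.float64(26.866150735698472), np.float64(0.4868645087294564))
23 (np.float64(24.628202384293292), np.float64(0.7142218457610653)) (np.float64(26.851819077025606), np.float64(0.49198193000047147))
post 21->23 (array([0., 0.]), 0.9998480081558228)
post 21->23 (array([0., 0.]), 0.9998614192008972)
0 T 119 [0.0007 0.0134 0.1499]
0 S 106 [0.0043 0.0161 0.1532]
15 T 119 [0.0015 0.0018 0.1497]
15 S 105 [0.0064 0.005  0.1525]
23 T 119 [0.0014 0.002  0.1499]
23 S 107 [0.0066 0.0046 0.1525]
```

View pics/n23.png

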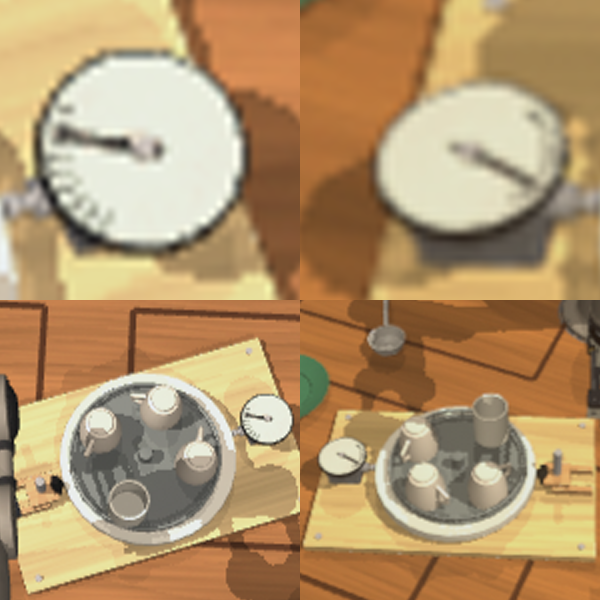

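```bash
python3 -c "
from plant import robot
print(robot.hand_in())"
```

```text
the job is handed in; nothing more can be done
None
```

I cranked the rack by its pot for about 1⅓ turns. A sine fit to the dial readings put the high spot at a pot angle of about 145°. I left the rack there, slid the brake in by its post until the pad bore on the rim, let go of everything and handed in at 36.6 s.

**High spot:** The needle rests at its fitted maximum in both cameras. It did not move in the top camera (24.6°) when the brake went in, and moved 0.4° in the scene camera, which is under 0.1 mm. The white rim's centre shifted 11.6 mm towards the gauge since the start, nearly the full 12 mm swing. The pot stands at about 146° by the cup check, or 144° by finger position, so the error is roughly 1–2°.

**Brake:**
- **Force:** The first push was heavier than intended, peaking at about 18 N on the post, or roughly 14 N of pad on rim. A second pull on the gripped post reached 10 N and moved it only 0.2 mm.
- **Holding:** After letting go, the post showed no shift in either picture.

**Checks that disagreed:**
- **Passed the post:** A first pass at 86 mm height met no force and did not move the brake, although the post should have been in the way. I did not find out why. At 58 mm it pushed normally.
- **Travel:** The pictures show the brake moved 20.5 mm, not the 24 mm expected. With the axis taken from the rim's own motion, the post ends about 183.7 mm from it, or 23.3 mm of travel. The brake may therefore have started about 3 mm in.
- **Contact:** The pictures are too coarse to show a gap of under about 3 mm between pad and rim. That the pad is touching rests on how stiffly the brake resisted the push.

The robot was not near the gauge or the loose crockery, but I did not check the loose pieces one by one at the end.

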